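# Shingle porcelain drying plates on the rack

## Robot

A 7-joint arm with a two-finger parallel gripper is mounted at the origin on the work surface. World frame = base frame: x ahead of the robot, y to its left, z up, the work surface at z = 0. Lengths are in m, angles in rad, forces in N, time in s.
With the tool pointing down it reaches from about 0.35 to 0.9 m from the base axis. Payload 7.2 kg.
Tool frame: the origin (TCP) lies midway between the tips of the shut fingers; the grasp point (between the pads) lies r.tcp_to_grasp behind it (r.tcp_to_grasp is the distance from the TCP to the grasp point, in m); z points along the fingers, y is the direction in which the jaws open and shut (so a half turn about z gives the same grasp; the last joint's range is limited). The gripper opens to 85 mm and grips with 20 to 120 N. Pads are 22 mm wide; open, the fingers measure 114 mm over their backs; the gripper's body (76 mm by 85 mm) begins 54 mm behind the grasp point. The pads swing forward as they close: fully open they stand 13 mm farther back than shut.
Start: joints at [-1.404, 0.411, -0.013, 1.596, 0.006, 1.134, -0.082], TCP at [0.145, 0.608, 0.231] pointing down, gripper open.
Joint ranges: [-2.95, 2.95], [-0.29, 1.99], [-1.47, 1.44], [0.14, 2.54], [-1.03, 4.17], [0.13, 1.85], [-2.86, 2.86]. Speed limits (rad/s): [2.39, 2.39, 3.01, 3.01, 3.14, 3.14, 3.14].

## Interface

Orientations are given as a unit quaternion [x, y, z, w].
In Python, from rig import get_state, vision, hand_in, r gives the robot as it stands.
- The arm moves only by the tool step_arm, never from a script. Its argument "deltas" is text: rows parted by semicolons, each of 6 numbers parted by spaces: the shift along the tool's x, y, z in m, then the turn, a rotation vector about the tool's x, y, z in degrees. In form: dx dy dz rx ry rz; .... A call has exactly 5 rows; each row shifts and turns the commanded pose from where the row before left it, along the tool's axes as they then stand; what a row does not reach is not made up. A row lasts 1/10 s, in which the tool goes at most 50 mm and 8.59 degrees, less where a joint would pass 70% of its speed; a pose out of reach is approached as far as the arm can. A call with a gripper value outside its range is refused whole. "jaw" is the opening, from -1 (shut) to 1 (fully open), so that 0 is half open, set as the call begins (left out, the last holds). The fingers move at their own pace and stop on an object; "newtons" is the grip in N (left out, the last holds). Time passes only in rows, so rows that do not move let the fingers close, or fill a call up. It gives the time, the measured TCP pose, the force and the opening at its end, in the units of the state.
- get_state(): the state, without advancing time (a new reading comes with each control period).
- vision.get_image(name): name is "scene" or "side" or "wrist"; returns a dict with "pixels" (400x640x3 uint8, red, green, blue), "camera_matrix" (3x3 intrinsics, pixels), "rvec" (rotation vector, rad) and "tvec" (3), from world to camera coordinates, as OpenCV has them. Camera axes: x right, y down, z forward; pixel columns grow to the right and rows downward; lengths in m; the calibration is good to about 2 mm. A picture is of the moment at which its call begins. There is no depth.
- hand_in(): hands the job in, once; it reports no verdict.
The state is a dict: "clock": time; "qpos": joint angles; "qvel": joint speeds; "effort": joint torques, N m; "position": TCP position; "tcp_rot": TCP orientation; "contact_force": force on the tool from outside, world axes, zero at the start; "ft_torque": the same for the moment, N m; "grip_width": finger opening in m.
Only numpy, scipy, OpenCV 4.12 (cv2) and the standard library are available. Lean on these libraries where they do the work, as an engineer would, in place of code of your own. Each camera call takes 0.05 s, during which the arm holds its last target. There are 200 camera calls.

## Task

Draw the three porcelain plates out of the front of the magazine, top one first, then the middle, then the bottom, and lay them in an overlapping row on the two rails of the drying rack, without dropping them or leaning hard on them. Push the first plate gently along the rails until it is felt to touch the end stop, and leave it lying flat against it; lay each next plate with its far end on top of the plate before, overlapping it by a third of its length (30 mm), and its near end down on the rails, all centred and straight along the rails. Leave the other things where they stand.

Things in the scene. Friction and masses are not known exactly. Their poses are not given: they have to be found in the camera images.
- rack: steel drying rack fixed on the bench, level; origin under the centre of its 250 x 100 mm pan (rim 10 mm high). Its x axis points away from the robot within 0.12 rad, to the stop. Two rails along x, x = -118 to 118 mm, at y = -12 and 12 mm, each 6 mm wide, tops 40 mm above the origin: plates overhang them 10 mm a side, fingers have room beside them.
- stop: rigid aluminium end stop fixed on the rack's far end, 44 mm wide, reaching 18 mm above the rails; origin at rack x = 112 mm, y = 0, z = 0; its face towards rack -x lies in the plane of this origin, so a plate touching it has its centre at rack x = 67 mm, z = 44 mm.
- magazine: plate magazine fixed on the bench: three slots 32 mm apart in height, open to its -x side (towards the robot within 0.12 rad); origin under the centre of its base. A 90 x 90 mm white blower housing, 145 to 200 mm above the table, blocks the top; its front face is at x = -38 mm. Slot walls start 36 mm behind a plate's front end, 3 mm clear a side; pulled 60 mm level to -x a plate is free.
- housing (a point): middle of the lower front edge of the magazine's blower housing, 145 mm above the table. The plates' front ends stand out 28 (top), 35 (middle) and 42 mm (bottom) beyond it, give or take 3 mm, so a gripper must come from the front and above, tilted 25 degrees or more from vertical.
- plate_top_c (a point): loose white porcelain plate, uppermost in the magazine: 90 mm long (x), 50 wide (y), 8 thick (z), about 85 g; this is its centre, half-way up. Starts level, underside 109 mm above the table, length along magazine x, resting on side ledges; its front 36 mm sticks out towards magazine -x with both long edges free to grip across the width.
- plate_mid_c (a point): loose white porcelain plate, middle one in the magazine: 90 mm long (x), 50 wide (y), 8 thick (z), about 85 g; this is its centre, half-way up. Starts level, underside 77 mm above the table, length along magazine x, resting on side ledges; its front 36 mm sticks out towards magazine -x with both long edges free to grip across the width.
- plate_low_c (a point): loose white porcelain plate, lowest in the magazine: 90 mm long (x), 50 wide (y), 8 thick (z), about 85 g; this is its centre, half-way up. Starts level, underside 45 mm above the table, length along magazine x, resting on side ledges; its front 36 mm sticks out towards magazine -x with both long edges free to grip across the width.
- rail_mid (a point): point midway between the rails, at the height of their tops, half-way along the rack. A plate lapped 30 mm on the one before (centre 60 mm behind it) slopes about 7.6 degrees, far end up, its centre 10 mm above the rail tops.
- jar_c (a point): bystander: amber jar, 42 mm diameter, 55 mm high, standing between rack and magazine; its centre
- beaker_c (a point): bystander: glass beaker, 60 mm diameter, 75 mm high; its centre
- mortar_c (a point): bystander: white porcelain bowl, 84 mm diameter, 40 mm high, near the robot; its centre
- wash_c (a point): bystander: white bottle, 60 mm diameter, 130 mm high, on the robot's left; its centre
Mind the look-alikes: they are no part of the job. What is shaped like the part that bears plate_mid_c but blue is not meant.

How it is judged:
On the way, in this order (a step that is already met when the one before it is completed fails the run):
1. the top plate, on the rails, is pushed against the end stop (contact force between plate_top and stop above 0.5 N and z of plate_top_c in the frame of rack between 0.041 and 0.052 m).
2. it is let go, lying flat on the rails against the stop (angle between plate_top's own z axis and vertical below 0.05 rad and x of plate_top_c in the frame of rack between 0.0635 and 0.069 m and z of plate_top_c in the frame of rack between 0.041 and 0.047 m and y of plate_top_c in the frame of rack between -0.008 and 0.008 m and angle between the x axis of plate_top and the x axis of rack, either way round below 0.2 rad and contact force between the fingers and plate_top below 0.05 N and linear speed of plate_top below 0.02 m/s), for 0.2 s.
3. the middle plate is let go, lapped on the first, near end on the rails (horizontal distance between plate_mid_c and plate_top_c between 0.05 and 0.07 m and x of plate_mid_c in the frame of rack between -0.01 and 0.02 m and z of plate_mid_c in the frame of rack between 0.046 and 0.054 m and angle between plate_mid's own z axis and vertical between 0.085 and 0.19 rad and contact force between plate_mid and plate_top above 0.02 N and contact force between plate_mid and rack above 0.02 N and y of plate_mid_c in the frame of rack between -0.008 and 0.008 m and angle between the x axis of plate_mid and the x axis of rack, either way round below 0.2 rad and contact force between the fingers and plate_mid below 0.05 N and linear speed of plate_mid below 0.02 m/s), for 0.2 s.
4. the bottom plate is let go, lapped on the middle one, near end on the rails (horizontal distance between plate_low_c and plate_mid_c between 0.05 and 0.07 m and x of plate_low_c in the frame of rack between -0.08 and -0.03 m and z of plate_low_c in the frame of rack between 0.046 and 0.054 m and angle between plate_low's own z axis and vertical between 0.085 and 0.19 rad and contact force between plate_low and plate_mid above 0.02 N and contact force between plate_low and rack above 0.02 N and y of plate_low_c in the frame of rack between -0.008 and 0.008 m and angle between the x axis of plate_low and the x axis of rack, either way round below 0.2 rad and contact force between the fingers and plate_low below 0.05 N and linear speed of plate_low below 0.02 m/s), for 0.2 s.
At the end, for the whole second after the job is handed in: Top plate flat on the rails within 3.5 mm of the stop; middle and bottom plates each far end on the plate before, near end on the rails, 50 to 70 mm behind it (overlap 20 to 40 mm), sloping 5 to 11 deg; all within 8 mm of the centre line and 11 deg of straight, let go, at rest (all of step 2 and all of step 3 and all of step 4); the robot touches nothing.
It fails at once if a plate falls free of the fingers (faster than 0.7 m/s, a drop of about 25 mm) ((linear speed of plate_top above 0.7 m/s and contact force between the fingers and plate_top below 0.05 N) or (linear speed of plate_mid above 0.7 m/s and contact force between the fingers and plate_mid below 0.05 N) or (linear speed of plate_low above 0.7 m/s and contact force between the fingers and plate_low below 0.05 N)).
It fails at once if a plate is pressed on the rack or its stop with more than 45 N (contact force between any of plate_top, plate_mid, plate_low and rack above 45 N or contact force between any of plate_top, plate_mid, plate_low and stop above 45 N).
It fails at once if a bystander (jar, beaker, bowl, bottle) is shifted more than 20 mm (distance of any of jar_c, beaker_c, mortar_c, wash_c from where it was at the start of the episode above 0.02 m).
It also fails if it takes over 72 s, if anything falls off the work surface, if the arm or the gripper's body presses on something with over 40 N, if the wrist force passes 120 N, or if a joint passes its speed limit or range.

## Working session

There is one attempt and no reset: what is moved stays moved. The work goes in short steps, Python scripts to look and compute and a tool call to move; the robot and the scene stay as the last step left them, time stands still between calls to the robot, and variables do not carry over. Pictures are saved under pics/ and viewed, about 8 in all and at most 12, crops included, and the job is handed in when it is done.

Besides the shell and the picture viewer there is one more tool, called after ">>>" by a JSON object that holds its "fn" and its "kwargs", one argument or row to a line. step_arm: Moves the arm, as the interface text tells. Its arguments: {"type":"object","properties":{"deltas":{"type":"string"},"jaw":{"type":"number"},"newtons":{"type":"number"}},"required":["deltas"]}

```bash
ls; mkdir -p pics; python3 - <<'E'
from rig import get_state, vision, r
import cv2,pickle
s=get_state()
for k,v in s.items(): print(k,v)
print(r.tcp_to_grasp)
d={}
for n in("scene","side","wrist"):
    i=vision.get_image(n); d[n]=i; cv2.imwrite(f"pics/{n}0.png",i["pixels"][:,:,::-1])
pickle.dump(d,open("v0.pkl","wb"))
E
```

```text
pics
clock 0.0
qpos [-1.40420188  0.41193363 -0.01271008  1.59700643  0.00560415  1.13429047
 -0.08221138]
qvel [ 0.00071478 -0.00125596  0.00034398  0.00113093 -0.00147573 -0.00071399
  0.00083333]
effort [ 3.91234989e-04 -6.00638866e+01  6.81990478e-01 -2.99411023e+01
  1.36273156e-02  1.04601149e-02  2.22090813e-05]
position [0.14533298 0.60738049 0.23044746]
tcp_rot [ 1.17121232e-01  9.93117302e-01 -8.00343376e-04 -3.51223936e-05]
contact_force [0.50073177 0.42217441 0.74343205]
ft_torque [ 0.00490332 -0.03481499  0.06265021]
grip_width 0.0853598179743875
0.0187
```

View pics/scene0.png

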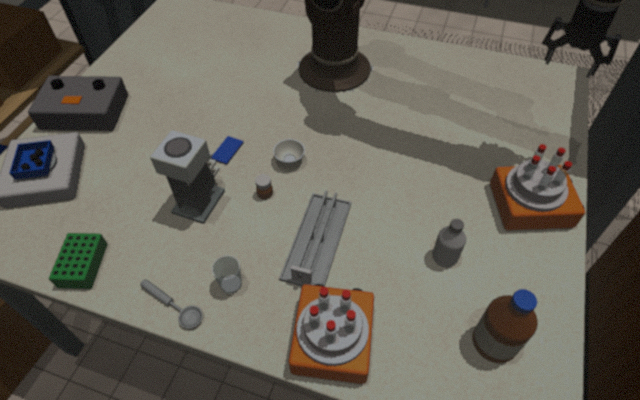

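View pics/side0.png

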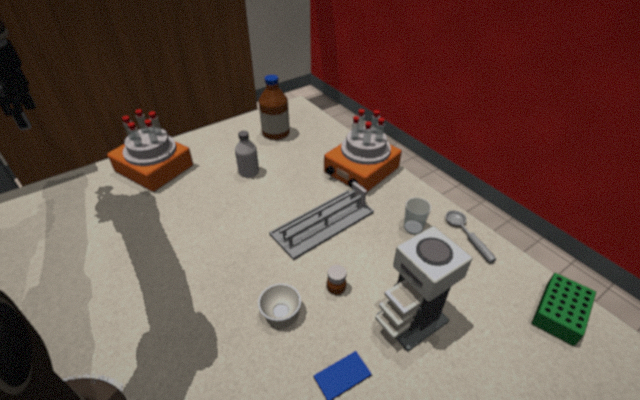

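The scene view shows the magazine at about (190,180), the rack at (318,240), the jar at (263,187), the bowl at (289,153), the beaker at (228,275) and the bottle at (449,243). In the side view the white plates are at about (400,310) under the housing at (430,262). Candidates for "plate" are the three white slabs at side (405,300), (397,312), (390,325); the blue plate on the bench at side (342,376), a blue look-alike; and the white bowl at (280,305). I choose the white slabs in the magazine and check them in a close crop.

```bash
python3 - <<'E'
import cv2,pickle,numpy as np
d=pickle.load(open("v0.pkl","rb"))
def crop(n,u0,v0,w,h,k):
    c=cv2.resize(d[n]["pixels"][v0:v0+h,u0:u0+w,::-1],None,fx=k,fy=k,interpolation=cv2.INTER_CUBIC)
    c=cv2.convertScaleAbs(c,alpha=1.3)
    for u in range(u0-u0%10+10,u0+w,10):
        cv2.line(c,((u-u0)*k,0),((u-u0)*k,6 if u%50 else 14),(0,255,0),1)
    for v in range(v0-v0%10+10,v0+h,10):
        cv2.line(c,(0,(v-v0)*k),(6 if v%50 else 14,(v-v0)*k),(0,255,0),1)
    return c
o=np.zeros((600,800,3),np.uint8)
a=crop("side",370,225,105,120,5); o[:600,:525]=a
b=crop("scene",145,125,90,100,3); o[:300,525:795]=b
b=crop("scene",275,190,90,100,3); o[300:,525:795]=b
cv2.imwrite("pics/c1.png",o)
c=crop("side",265,175,115,85,6);cv2.imwrite("pics/c2.png",c)
E
```

```text
(no output)
```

View pics/c1.png

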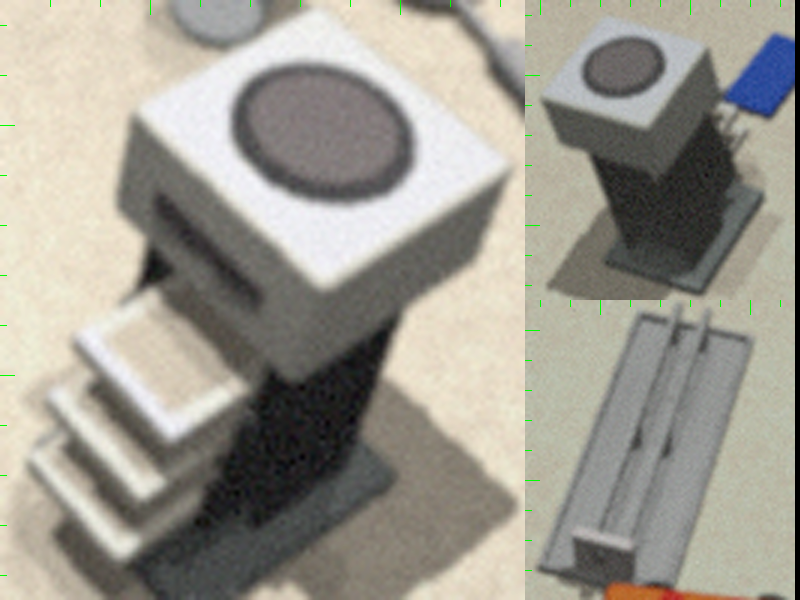

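View pics/c2.png

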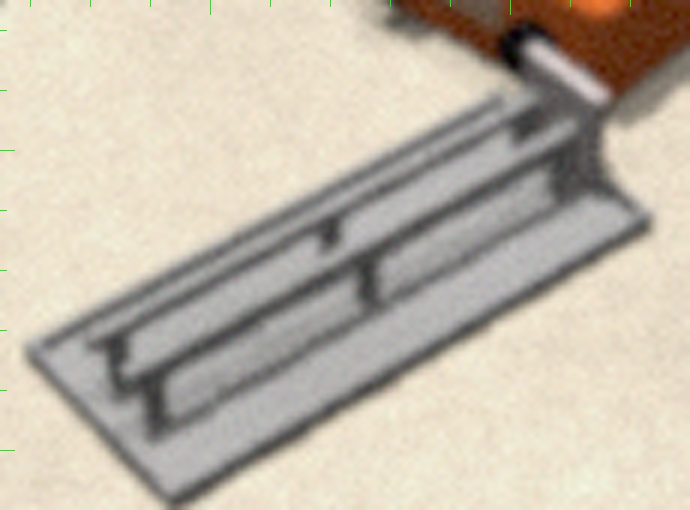

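The crops show the three white plates sticking out of the left-hand front of the housing; their front corners at side (385.6,293)/(404,313), (380,305)/(400,325) and (376,318)/(395,337). The rack's pan corners, rails and stop are clear in both views.

```bash
cat > h.py <<'E'
import cv2,numpy as np
from scipy.spatial.transform import Rotation as R
def ray(i,uv):
    K=np.array(i["camera_matrix"]);Rm=cv2.Rodrigues(np.array(i["rvec"]))[0];t=np.array(i["tvec"]).ravel()
    return -Rm.T@t, Rm.T@np.linalg.solve(K,[uv[0],uv[1],1.])
def onz(i,uv,z):
    c,d=ray(i,uv); return c+d*(z-c[2])/d[2]
def frame(p,o,yaw):
    "point in frame at o with yaw"
    return R.from_euler('z',-yaw).apply(np.array(p)-o)
E
python3 - <<'E'
from h import *; import pickle
d=pickle.load(open("v0.pkl","rb")); S,C=d["side"],d["scene"]
np.set_printoptions(precision=4,suppress=True)
def show(l,i,pts,z):
    P=np.array([onz(i,p,z) for p in pts]); print(l,P[:,:2].tolist() if 0 else P[:,:2].round(4).ravel(),"sides",np.linalg.norm(P-np.roll(P,-1,0),axis=1), "yaw",[round(float(np.arctan2(*(q-p)[[1,0]])),3) for p,q in zip(P,np.roll(P,-1,0))], "mean",P.mean(0)[:2])
show("hous side",S,[(397,248),(434.4,283),(472,259),(433.6,226.6)],.2)
show("hous scene",C,[(150,157.7),(171.7,131),(206,141),(186.7,167.7)],.2)
for n,p,z in(("top",[(385.6,293),(404,313)],.117),("mid",[(380,304.6),(399.6,325)],.085),("low",[(376,318),(394.6,337)],.053)):
    show(n,S,p,z); show(n+" under",S,p,z-.008)
show("pan side",S,[(270,233.7),(293.7,259.2),(373.3,212),(349,191)],.01)
show("pan scene",C,[(313.3,194.3),(350.7,202.7),(280,279.3)],.01)
show("rails scene",C,[(326.7,191.7),(336,193.3)],.04)
show("rails side",S,[(280.8,232.2),(285.8,239.5)],.04)
show("stop scene",C,[(291.7,266.7),(311.7,271.7)],.058)
show("stop side",S,[(352.8,181.7),(366.3,191.7)],.058)
for n,p,z in(("jar",(263,187),.03),("bowl",(289,153),.02),("beaker",(228,275),.04),("bottle",(449,243),.065)): print(n,onz(C,p,z))
for n,p,z in(("jar",(337,280),.03),("bowl",(280,305),.02),("beaker",(416,216),.04)): print(n,onz(S,p,z))
print(ray(S,(0,0))[0],ray(C,(0,0))[0])
E
```

```text
hous side [ 0.5752 -0.1156  0.5726 -0.2003  0.658  -0.2036  0.6622 -0.1172] sides [0.0847 0.0854 0.0865 0.087 ] yaw [-1.602, -0.039, 1.522, 3.124] mean [ 0.617  -0.1592]
hous scene [ 0.6651 -0.1957  0.579  -0.1924  0.5827 -0.1054  0.6654 -0.1077] sides [0.0862 0.0871 0.0828 0.088 ] yaw [3.104, 1.528, -0.027, -1.575] mean [ 0.623  -0.1503]
top [ 0.5462 -0.1332  0.5442 -0.1804] sides [0.0472 0.0472] yaw [-1.612, 1.529] mean [ 0.5452 -0.1568]
top under [ 0.5507 -0.1297  0.5487 -0.1775] sides [0.0479 0.0479] yaw [-1.612, 1.529] mean [ 0.5497 -0.1536]
mid [ 0.5393 -0.1313  0.5394 -0.1812] sides [0.0498 0.0498] yaw [-1.568, 1.574] mean [ 0.5393 -0.1562]
mid under [ 0.5434 -0.128   0.5436 -0.1784] sides [0.0505 0.0505] yaw [-1.568, 1.574] mean [ 0.5435 -0.1532]
low [ 0.531  -0.1346  0.5325 -0.182 ] sides [0.0473 0.0473] yaw [-1.537, 1.604] mean [ 0.5318 -0.1583]
low under [ 0.5348 -0.1315  0.5364 -0.1794] sides [0.0479 0.0479] yaw [-1.537, 1.604] mean [ 0.5356 -0.1554]
pan side [0.4971 0.1968 0.5008 0.0994 0.7457 0.1103 0.7465 0.2086] sides [0.0975 0.2452 0.0983 0.2496] yaw [-1.533, 0.045, 1.563, -3.094] mean [0.6225 0.1538]
pan scene [0.5056 0.111  0.5011 0.2064 0.7533 0.1217] sides [0.0956 0.266  0.248 ] yaw [1.618, -0.324, -3.098] mean [0.5867 0.1463]
rails scene [0.5102 0.1475 0.5077 0.1702] sides [0.0229 0.0229] yaw [1.678, -1.463] mean [0.509  0.1589]
rails side [0.5073 0.161  0.5047 0.1355] sides [0.0256 0.0256] yaw [-1.672, 1.47] mean [0.506  0.1483]
stop scene [0.7407 0.1471 0.7384 0.1911] sides [0.0441 0.0441] yaw [1.624, -1.517] mean [0.7396 0.1691]
stop side [0.7403 0.1895 0.7429 0.14  ] sides [0.0495 0.0495] yaw [-1.517, 1.625] mean [0.7416 0.1648]
jar [ 0.5385 -0.0084  0.03  ]
bowl [0.4023 0.0066 0.02  ]
beaker [0.7943 0.0209 0.04  ]
bottle [0.5799 0.4487 0.065 ]
jar [ 0.5354 -0.0127  0.03  ]
bowl [0.4119 0.0109 0.02  ]
beaker [0.7966 0.0191 0.04  ]
[ 0.216  -0.3928  0.7024] [1.2072 0.3797 0.9462]
```

Both views agree: the magazine front edge is about x = 0.577, y = -0.155, yaw = -0.03. The rack is about (0.626, 0.159), yaw 0.044. I move over now and tilt on arrival.

>>> {"fn": "step_arm", "kwargs": {
  "deltas": "-0.034 -0.0236 -0.007 0 0 0;-0.034 -0.0236 -0.007 0 0 0;-0.034 -0.0236 -0.007 0 0 0;-0.034 -0.0236 -0.007 0 0 0;-0.034 -0.0236 -0.007 0 0 0",
  "jaw": 1
}}

```text
clock: 0.65
position: [0.2842, 0.452, 0.2664]
tcp_rot: [0.117, 0.993, -0.0, -0.0]
contact_force: [1.5, -0.1, -0.5]
grip_width: 0.0854
```

>>> {"fn": "step_arm", "kwargs": {
  "deltas": "-0.034 -0.0236 -0.007 0 0 0;-0.034 -0.0236 -0.007 0 0 0;-0.034 -0.0236 -0.007 0 0 0;-0.034 -0.0236 -0.007 0 0 0;-0.034 -0.0236 -0.007 0 0 0"
}}

```text
clock: 1.15
position: [0.422, 0.2977, 0.3016]
tcp_rot: [0.117, 0.993, 0.0, -0.0]
contact_force: [-0.1, 0.5, 0.5]
grip_width: 0.0853
```

>>> {"fn": "step_arm", "kwargs": {
  "deltas": "-0.011 -0.0385 0 0 0 0;-0.011 -0.0385 0 0 0 0;-0.011 -0.0385 0 0 0 0;-0.011 -0.0385 0 0 0 0;-0.011 -0.0385 0 0 0 0"
}}

```text
clock: 1.65
position: [0.4296, 0.0975, 0.3012]
tcp_rot: [0.117, 0.993, 0.0, -0.0]
contact_force: [0.1, -0.9, -0.4]
grip_width: 0.0855
```

>>> {"fn": "step_arm", "kwargs": {
  "deltas": "-0.011 -0.0385 0 0 -8 0;-0.011 -0.0385 0 0 -8 0;-0.011 -0.0385 0 0 -8 0;-0.011 -0.0385 0 0 -8 0;0 0 0 0 -8 0"
}}

```text
clock: 2.15
position: [0.4347, -0.0282, 0.3102]
tcp_rot: [0.113, 0.963, -0.019, 0.246]
contact_force: [-0.2, 0.3, 1.5]
grip_width: 0.0853
```

```bash
cat >> h.py <<'E'
from rig import get_state, vision, r
def tool(yaw,tilt):
    "tool orientation: y across, x back/up, z forward-down, tilt deg from vertical toward yaw"
    b=R.from_matrix([[-1,0,0],[0,1,0],[0,0,-1]])
    return R.from_euler('z',yaw)*b*R.from_euler('y',-tilt,degrees=True)
def go(grasp,yaw,tilt):
    "print turn first, then shift in the turned tool axes, to bring the grasp point to grasp"
    s=get_state(); T=tool(yaw,tilt); c=R.from_quat(s["tcp_rot"])
    p=np.array(grasp)+T.apply([0,0,r.tcp_to_grasp]); cp=np.array(s["position"])
    print("turn",(c.inv()*T).as_rotvec(degrees=True).round(2),"shift",T.inv().apply(p-cp).round(4),"world",(p-cp).round(4),"F",np.round(s["contact_force"],2),"w",round(s["grip_width"],4),"t",s["clock"])
E
python3 - <<'E'
from h import *
go([.46,-.155,.15],-.03,40)
s=get_state();print(s["qpos"].round(3),s["position"])
i=vision.get_image("wrist");import pickle;pickle.dump(i,open("w1.pkl","wb"))
cv2.imwrite("pics/w1.png",i["pixels"][:,:,::-1])
E
```

```text
turn [ -5.52 -11.33 -10.02] shift [ 0.0808 -0.126   0.1601] world [ 0.0373 -0.1271 -0.1746] F [-0.24  0.33  1.52] w 0.0853 t 2.15
[-0.252 -0.29   0.043  2.263  0.304  0.727  0.948] [ 0.43474485 -0.02821471  0.31024197]
```

View pics/w1.png

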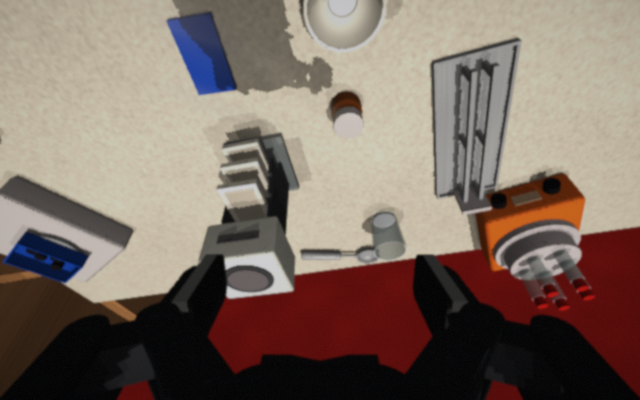

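The wrist view shows the three plates at about (243,150), (243,172) and (240,195) in front of the housing at (250,250), the rack at (475,125), the jar at (347,115) and the blue decoy at (200,50). Joint 2 is at its range end, so I go forward and down before finishing the tilt.

```bash
cat >> h.py <<'E'
def sh(p):
    "shift in present tool axes to bring the TCP to p"
    s=get_state();print("tcp shift",R.from_quat(s["tcp_rot"]).inv().apply(np.array(p)-s["position"]).round(4))
E
python3 - <<'E'
from h import *
sh([.50,-.155,.21])
E
```

```text
tcp shift [-0.0347 -0.1087  0.1303]
```

>>> {"fn": "step_arm", "kwargs": {
  "deltas": "-0.007 -0.0217 0.026 0 0 0;-0.007 -0.0217 0.026 0 0 0;-0.007 -0.0217 0.026 0 0 0;-0.007 -0.0217 0.026 0 0 0;-0.007 -0.0217 0.026 0 0 0"
}}

```text
clock: 2.7
position: [0.5017, -0.1534, 0.2095]
tcp_rot: [0.112, 0.963, -0.02, 0.244]
contact_force: [0.8, 2.2, -0.7]
grip_width: 0.0853
```

>>> {"fn": "step_arm", "kwargs": {
  "deltas": "0 0 0 -2.75 -5.7 -5;0 0 0 -2.75 -5.7 -5;0 0 0 0 0 0;0 0 0 0 0 0;0 0 0 0 0 0"
}}

```text
clock: 3.2
position: [0.5028, -0.1427, 0.2092]
tcp_rot: [0.069, 0.957, 0.0, 0.281]
contact_force: [-0.2, 0.4, -0.4]
grip_width: 0.0853
```

```bash
python3 - <<'E'
from h import *
go([.505,-.155,.16],-.03,40)
s=get_state();print(s["qpos"].round(3),s["position"])
i=vision.get_image("wrist");import pickle;pickle.dump(i,open("w2.pkl","wb"))
cv2.imwrite("pics/w2.png",i["pixels"][:,:,::-1])
E
```

```text
turn [-1.68 -7.33 -6.05] shift [ 0.0296 -0.0122  0.058 ] world [ 0.0142 -0.0127 -0.0635] F [-0.18  0.45 -0.38] w 0.0853 t 3.2
[-0.276 -0.01   0.532  2.343 -0.371  0.263  2.017] [ 0.50281819 -0.14270176  0.20915567]
```

View pics/w2.png

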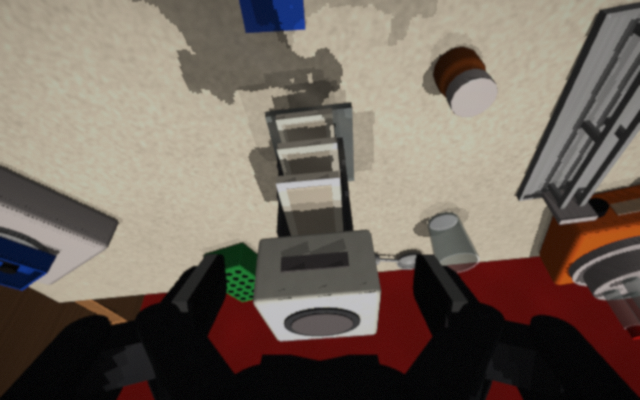

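The wrist view shows the magazine centred: the top plate's front corners at about (277,183) and (342,178), the mid's at (279,150) and (337,141), the low's at (277,118) and (333,113); the rack is at upper right. I use tilts of 26 to 32 degrees, since joint 6 runs short.

```bash
python3 - <<'E'
from h import *; import pickle
np.set_printoptions(precision=4,suppress=True)
i=pickle.load(open("w2.pkl","rb")); print("cam",ray(i,(320,200))[0])
for n,p,z in(("top",[(277,183),(342,178)],.115),("mid",[(279,150),(337,141)],.083),("low",[(277,118),(333,113)],.051),("hous",[(258,242),(372,232)],.145),("houstop",[(257,296),(378,291)],.2)):
    P=np.array([onz(i,q,z) for q in p]); print(n,P[:,:2].ravel(),P.mean(0)[:2],"w",np.linalg.norm(P[1]-P[0]),"yaw",np.arctan2(*(P[1]-P[0])[[1,0]])-np.pi/2)
j=pickle.load(open("w1.pkl","rb"))
P=np.array([onz(j,q,.01) for q in [(433,62),(519,40),(436,197)]]);print("pan",P[:,:2].ravel(),np.linalg.norm(P[1]-P[0]),np.linalg.norm(P[2]-P[0]), "ctr",(P[1]+P[2])/2,"yaw",np.arctan2(*(P[2]-P[0])[[1,0]]))
go([.535,-.156,.15],-.03,32)
E
```

```text
cam [ 0.3627 -0.1279  0.2883]
top [ 0.5448 -0.1791  0.5479 -0.1279] [ 0.5463 -0.1535] w 0.051337691672059226 yaw -0.06089996088215477
mid [ 0.5389 -0.1775  0.5372 -0.1285] [ 0.538 -0.153] w 0.049083299729570054 yaw 0.03478091748190315
low [ 0.5297 -0.1786  0.5323 -0.1292] [ 0.531  -0.1539] w 0.04945754842656315 yaw -0.053472992476855996
hous [ 0.5799 -0.2018  0.5829 -0.109 ] [ 0.5814 -0.1554] w 0.09290864643451789 yaw -0.03193112774493434
houstop [ 0.5602 -0.1922  0.5698 -0.1128] [ 0.565  -0.1525] w 0.07994439383723954 yaw -0.12102567267889919
pan [0.4987 0.1041 0.4957 0.2019 0.7451 0.1143] 0.09779884185504917 0.2466082281670364 ctr [0.6204 0.1581 0.01  ] yaw 0.04143197314159319
turn [-1.26  0.68 -6.14] shift [ 0.0038 -0.0122  0.0862] world [ 0.0421 -0.0135 -0.0751] F [-0.26 -0.11 -0.57] w 0.0858 t 3.25
```

>>> {"fn": "step_arm", "kwargs": {
  "deltas": "0 0 0 -1.26 0.68 -6.14;0.001 -0.003 0.0215 0 0 0;0.001 -0.003 0.0215 0 0 0;0.001 -0.003 0.0215 0 0 0;0.001 -0.003 0.0215 0 0 0"
}}

```text
clock: 3.75
position: [0.5365, -0.153, 0.1476]
tcp_rot: [0.012, 0.962, -0.006, 0.274]
contact_force: [0.2, -1.0, -0.3]
grip_width: 0.0852
```

```bash
python3 - <<'E'
from h import *
go([.557,-.154,.113],-.03,32)
print(get_state()["qpos"].round(3))
E
```

```text
turn [-0.09 -0.2   0.29] shift [ 0.0009 -0.0004  0.0589] world [ 0.0304 -0.0013 -0.0504] F [ 0.16 -0.99 -0.33] w 0.0852 t 3.75
[ 0.136  0.198  0.149  2.304 -1.006  0.184  2.774]
```

>>> {"fn": "step_arm", "kwargs": {
  "deltas": "0 0 0 0 4 0;0 0 0.0 0 0 0;0 0 0.01 0 0 0;0 0 0.01 0 0 0;0 0 0 0 0 0"
}}

```text
clock: 4.25
position: [0.5469, -0.1518, 0.1307]
tcp_rot: [0.011, 0.968, -0.004, 0.25]
contact_force: [0.1, -0.7, -1.1]
grip_width: 0.0852
```

```bash
python3 - <<'E'
from h import *
go([.557,-.154,.113],-.03,28)
print(get_state()["qpos"].round(3))
E
```

```text
turn [0.06 0.91 0.45] shift [-0.0006 -0.0019  0.0391] world [ 0.0188 -0.0025 -0.0342] F [ 0.13 -0.74 -1.05] w 0.0852 t 4.25
[ 0.043  0.252  0.241  2.264 -0.903  0.219  2.659]
```

Margins are growing. I continue in and close (43 mm including the pad swing).

>>> {"fn": "step_arm", "kwargs": {
  "deltas": "0 -0.001 0.014 0 0.9 0.4;0 -0.001 0.014 0 0 0;0 0 0.014 0 0 0;0 0 0 0 0 0;0 0 0 0 0 0"
}}

```text
clock: 4.75
position: [0.5661, -0.1554, 0.0944]
tcp_rot: [0.015, 0.97, -0.003, 0.242]
contact_force: [-0.4, -0.7, -0.0]
grip_width: 0.0854
```

```bash
python3 - <<'E'
from h import *
go([.557,-.154,.113],-.03,28)
print(get_state()["qpos"].round(3))
i=vision.get_image("wrist");cv2.imwrite("pics/w3.png",i["pixels"][:,:,::-1])
E
```

```text
turn [ 0.02 -0.02 -0.05] shift [-0.0007  0.0011 -0.002 ] world [-0.0003  0.0011  0.0021] F [-0.42 -0.75 -0.05] w 0.0854 t 4.75
[ 0.175  0.349  0.084  2.228 -0.991  0.156  2.741]
```

View pics/w3.png

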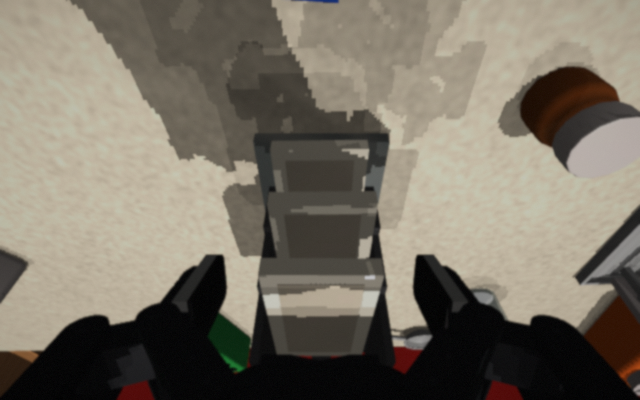

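The plate is centred between the fingers (edges at u = 260 and 383, fingers at 220 and 417), with its front at v ≈ 258–285. I close.

>>> {"fn": "step_arm", "kwargs": {
  "deltas": "0 0 0 0 0 0;0 0 0 0 0 0;0 0 0 0 0 0;0 0 0 0 0 0;0 0 0 0 0 0",
  "jaw": -1,
  "newtons": 50
}}

```text
clock: 5.3
position: [0.5662, -0.1559, 0.0944]
tcp_rot: [0.016, 0.97, -0.003, 0.242]
contact_force: [-3.0, 0.6, 6.1]
grip_width: 0.0487
```

>>> {"fn": "step_arm", "kwargs": {
  "deltas": "0 0 0 0 0 0;0 0 0 0 0 0;0 0 0 0 0 0;0 0 0 0 0 0;0 0 0 0 0 0"
}}

```text
clock: 5.8
position: [0.5662, -0.1559, 0.0944]
tcp_rot: [0.016, 0.97, -0.003, 0.242]
contact_force: [-2.4, 1.8, 6.0]
grip_width: 0.049
```

>>> {"fn": "step_arm", "kwargs": {
  "deltas": "-0.0005 0 -0.001 0 0 0;0.0044 0 -0.0023 0 0 0;0.0044 0 -0.0023 0 0 0;0.0044 0 -0.0023 0 0 0;0.0044 0 -0.0023 0 0 0"
}}

```text
clock: 6.3
position: [0.5454, -0.1555, 0.0948]
tcp_rot: [0.016, 0.97, -0.003, 0.242]
contact_force: [0.3, 0.6, 0.2]
grip_width: 0.0491
```

```bash
python3 - <<'E'
from h import *
go([.537,-.1545,.114],-.03,28)
print(get_state()["qpos"].round(3))
E
```

```text
turn [ 0.01 -0.05 -0.14] shift [-0.0016  0.0007 -0.0023] world [0.0003 0.0007 0.0027] F [0.34 0.61 0.15] w 0.0491 t 6.3
[ 0.237  0.324  0.025  2.267 -1.001  0.136  2.766]
```

>>> {"fn": "step_arm", "kwargs": {
  "deltas": "0.0026 0 -0.0041 0 0 0;0.0035 0 -0.0041 0 0 0;0.0035 0 -0.0041 0 0 0;0.0035 0 -0.0041 0 0 0;0.0035 0 -0.0041 0 0 0"
}}

```text
clock: 6.8
position: [0.5214, -0.1545, 0.1054]
tcp_rot: [0.016, 0.97, -0.003, 0.242]
contact_force: [-0.4, 0.3, -1.0]
grip_width: 0.0489
```

```bash
python3 - <<'E'
from h import *
go([.512,-.1545,.124],-.03,28)
print(get_state()["qpos"].round(3))
E
```

```text
turn [ 0.02 -0.03 -0.12] shift [-0.0004 -0.0002 -0.0022] world [-0.0007 -0.0002  0.0021] F [-0.38  0.33 -1.04] w 0.0489 t 6.8
[ 0.232  0.271  0.046  2.31  -0.985  0.151  2.761]
```

>>> {"fn": "step_arm", "kwargs": {
  "deltas": "0.0035 0 -0.0041 0 0 0;0.0035 0 -0.0041 0 0 0;0.0035 0 -0.0041 0 0 0;0.0035 0 -0.0041 0 0 0;0.0035 0 -0.0041 0 0 0"
}}

```text
clock: 7.3
position: [0.4964, -0.1538, 0.1152]
tcp_rot: [0.016, 0.97, -0.003, 0.242]
contact_force: [0.1, -0.2, -0.7]
grip_width: 0.0491
```

>>> {"fn": "step_arm", "kwargs": {
  "deltas": "0.001 0 -0.010 0 0 0;0.001 0 -0.01 0 0 0;0 0 -0.01 0 0 0;0 0 -0.01 0 0 0;0 0 -0.01 0 0 0"
}}

```text
clock: 7.8
position: [0.471, -0.153, 0.1586]
tcp_rot: [0.016, 0.97, -0.003, 0.242]
contact_force: [-0.2, -0.7, -0.8]
grip_width: 0.0491
```

```bash
python3 - <<'E'
from h import *
go([.587,.158,.16],.043,28)
print(get_state()["qpos"].round(3), get_state()["position"])
i=vision.get_image("wrist");cv2.imwrite("pics/w4.png",i["pixels"][:,:,::-1])
E
```

```text
turn [-1.94 -0.04 -3.83] shift [-0.1147  0.3058  0.0782] world [ 0.1247  0.3114 -0.0152] F [-0.22 -0.68 -0.8 ] w 0.0491 t 7.8
[ 0.023  0.079  0.303  2.373 -0.627  0.271  2.429] [ 0.47104266 -0.15302717  0.15864114]
```

View pics/w4.png

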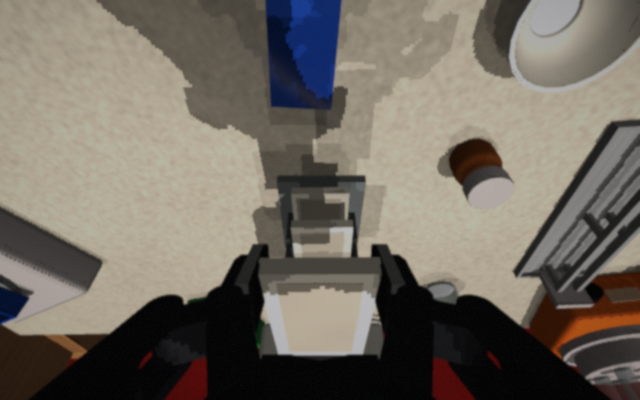

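The plate is held square between the fingers (front corners at about (258,258) and (381,258)). Next I swing over the rack.

>>> {"fn": "step_arm", "kwargs": {
  "deltas": "0 0 0 -1.94 0 -3.83;-0.0137 0.0308 0.0135 0 0 0;-0.0137 0.0308 0.0135 0 0 0;-0.0137 0.0308 0.0135 0 0 0;-0.0137 0.0308 0.0135 0 0 0"
}}

```text
clock: 8.35
position: [0.5402, -0.0263, 0.136]
tcp_rot: [-0.02, 0.97, 0.005, 0.242]
contact_force: [0.7, -0.6, -0.3]
grip_width: 0.0487
```

>>> {"fn": "step_arm", "kwargs": {
  "deltas": "-0.0137 0.0308 0.0135 0 0 0;-0.0137 0.0308 0.0135 0 0 0;-0.0137 0.0308 0.0135 0 0 0;-0.0137 0.0308 0.0135 0 0 0;-0.0137 0.0308 0.0135 0 0 0"
}}

```text
clock: 8.85
position: [0.6257, 0.1327, 0.1082]
tcp_rot: [-0.021, 0.97, 0.005, 0.241]
contact_force: [0.5, -0.8, -0.6]
grip_width: 0.049
```

```bash
python3 - <<'E'
from h import *
import pickle
go([.633,.1595,.075],.043,28)
s=get_state();print(s["qpos"].round(3), s["position"])
i=vision.get_image("wrist");pickle.dump(i,open("w5.pkl","wb"));cv2.imwrite("pics/w5.png",i["pixels"][:,:,::-1])
T=R.from_quat(s["tcp_rot"]);g=s["position"]-T.apply([0,0,r.tcp_to_grasp])
for z in(-.004,.004): print("front rel tool",[ (frame(onz(i,p,g[2]+z),g,.043)).round(4) for p in((258,258),(381,258))])
E
```

```text
turn [ 0.01 -0.05  0.05] shift [0.0081 0.0265 0.052 ] world [ 0.0161  0.0272 -0.0497] F [ 0.48 -0.81 -0.56] w 0.049 t 8.85
[-0.813  0.433  0.56   2.131 -0.471  0.183  1.709] [0.62569773 0.13270444 0.10822076]
front rel tool [array([-0.0101, -0.0267, -0.004 ]), array([-0.0102,  0.0254, -0.004 ])]
front rel tool [array([-0.022 , -0.0241,  0.004 ]), array([-0.0221,  0.0227,  0.004 ])]
```

View pics/w5.png

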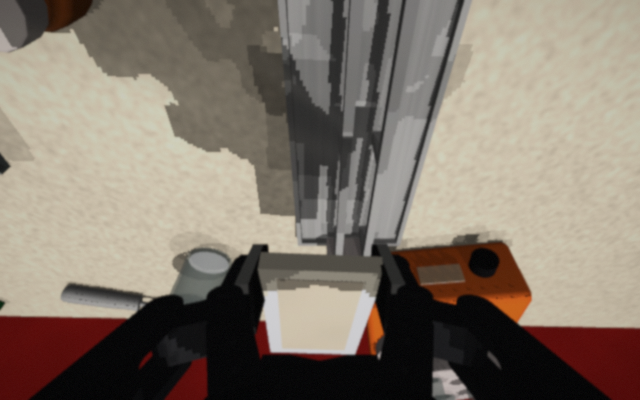

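The plate is centred in the fingers, its front 10 mm ahead of the grasp point. The rack's pan edges are at u = 299/398 on v = 235 and u = 285/465 on v = 20. I check the rack line from these.

```bash
python3 - <<'E'
from h import *
import pickle
i=pickle.load(open("w5.pkl","rb"))
P=[onz(i,p,.01)[:2].round(4) for p in((299,235),(398,235),(285,20),(465,20),(300,243),(396,243))]
print(P); a,b=(P[0]+P[1])/2,(P[2]+P[3])/2; yaw=np.arctan2(*(a-b)[::-1]);print(a,b,yaw,"y at x=.624",a[1]+(.624-a[0])*np.tan(yaw))
g=cv2.cvtColor(i["pixels"],cv2.COLOR_RGB2GRAY)
for v in(20,235):print(v,g[v,280:470 if v==20 else 405:2].tolist())
E
```

```text
[array([0.7336, 0.1174]), array([0.7294, 0.2107]), array([0.5482, 0.1101]), array([0.544 , 0.2063]), array([0.7461, 0.1184]), array([0.7419, 0.2115])]
[0.7315  0.16405] [0.5461 0.1582] 0.03154293261019609 y at x=.624 0.16065800970873786
20 [132, 138, 138, 120, 126, 144, 144, 142, 142, 142, 140, 143, 142, 126, 115, 113, 113, 114, 116, 118, 119, 118, 116, 115, 115, 110, 67, 45, 45, 44, 44, 44, 52, 98, 82, 107, 119, 118, 120, 119, 120, 124, 133, 136, 136, 137, 136, 121, 67, 50, 43, 44, 45, 44, 57, 108, 122, 119, 117, 97, 41, 73, 116, 118, 118, 118, 118, 119, 128, 133, 137, 138, 139, 135, 133, 135, 134, 132, 130, 132, 132, 134, 133, 135, 140, 123, 73, 52, 40, 90, 149, 153, 153, 173, 184]
235 [200, 198, 197, 194, 191, 192, 194, 175, 130, 154, 140, 132, 154, 159, 155, 154, 153, 155, 158, 148, 124, 98, 90, 78, 55, 48, 47, 50, 103, 160, 161, 158, 104, 60, 59, 57, 51, 51, 50, 48, 45, 50, 46, 92, 156, 163, 160, 147, 135, 151, 158, 159, 160, 160, 156, 154, 154, 136, 73, 103, 154, 174, 199]
```

>>> {"fn": "step_arm", "kwargs": {
  "deltas": "0.004 0.0055 0.0148 0 0 0;0.004 0.0055 0.0148 0 0 0;0.004 0.0055 0.0148 0 0 0;0.004 0.0055 0.0148 0 0 0;0.004 0.0055 0.0148 0 0 0"
}}

```text
clock: 9.4
position: [0.6403, 0.1575, 0.0439]
tcp_rot: [-0.023, 0.972, 0.003, 0.235]
contact_force: [0.5, 0.6, -1.3]
grip_width: 0.0486
```

```bash
python3 - <<'E'
from h import *
import pickle
go([.633,.1604,.044],.039,28)
s=get_state();print(s["qpos"].round(3), s["position"])
i=pickle.load(open("w5.pkl","rb"));print([onz(i,p,.04).round(4) for p in((340,235),(371,235))])
E
```

```text
turn [-0.05 -0.77  0.47] shift [0.0063 0.0032 0.0152] world [ 0.0015  0.0032 -0.0164] F [ 0.51  0.62 -1.27] w 0.0486 t 9.4
[-0.805  0.587  0.524  2.101 -1.033  0.127  2.202] [0.64029905 0.15749534 0.04385724]
[array([0.6937, 0.1513, 0.04  ]), array([0.6925, 0.1759, 0.04  ])]
```

>>> {"fn": "step_arm", "kwargs": {
  "deltas": "-0.001 0.0008 0.003 0 0.8 0;-0.001 0.0008 0.003 0 0 0;-0.001 0.0008 0.003 0 0 0;-0.001 0.0008 0.003 0 0 0;-0.0005 0.0008 0.0015 0 0 0"
}}

```text
clock: 9.9
position: [0.651, 0.1622, 0.035]
tcp_rot: [-0.02, 0.973, 0.004, 0.23]
contact_force: [-0.1, 0.1, -1.2]
grip_width: 0.0492
```

```bash
python3 - <<'E'
from h import *
go([.643,.161,.044],.039,26.5)
s=get_state();print(s["qpos"].round(3), s["position"])
E
```

```text
turn [0.02 0.05 0.13] shift [ 0.0032 -0.0008  0.0071] world [ 0.0003 -0.0008 -0.0078] F [-0.12  0.08 -1.19] w 0.0492 t 9.9
[-0.799  0.62   0.527  2.067 -1.023  0.151  2.178] [0.65103881 0.16215812 0.03504326]
```

>>> {"fn": "step_arm", "kwargs": {
  "deltas": "0.0008 0 0.0018 0 0 0;0.0008 0 0.0018 0 0 0;0.0008 0 0.0018 0 0 0;0 0 0 0 0 0;0 0 0 0 0 0"
}}

```text
clock: 10.4
position: [0.6511, 0.1621, 0.0292]
tcp_rot: [-0.021, 0.973, 0.004, 0.229]
contact_force: [0.3, -0.4, -0.5]
grip_width: 0.0489
```

>>> {"fn": "step_arm", "kwargs": {
  "deltas": "0.0004 0 0.0009 0 0 0;0 0 0 0 0 0;0.0004 0 0.0009 0 0 0;0 0 0 0 0 0;0 0 0 0 0 0"
}}

```text
clock: 10.9
position: [0.6513, 0.1623, 0.0273]
tcp_rot: [-0.021, 0.973, 0.004, 0.23]
contact_force: [-0.8, 0.4, -0.0]
grip_width: 0.0489
```

>>> {"fn": "step_arm", "kwargs": {
  "deltas": "0.0004 0 0.0009 0 0 0;0 0 0 0 0 0;0.0004 0 0.0009 0 0 0;0 0 0 0 0 0;0 0 0 0 0 0"
}}

```text
clock: 11.4
position: [0.6519, 0.1624, 0.0262]
tcp_rot: [-0.021, 0.973, 0.004, 0.229]
contact_force: [-1.8, 0.6, 5.2]
grip_width: 0.0487
```

>>> {"fn": "step_arm", "kwargs": {
  "deltas": "0.0004 0 0.0009 0 0 0;0 0 0 0 0 0;0 0 0 0 0 0;0 0 0 0 0 0;0 0 0 0 0 0"
}}

```text
clock: 11.9
position: [0.6524, 0.1624, 0.0261]
tcp_rot: [-0.02, 0.973, 0.004, 0.229]
contact_force: [-5.6, -1.2, 11.8]
grip_width: 0.0488
```

>>> {"fn": "step_arm", "kwargs": {
  "deltas": "-0.0004 0 -0.0009 0 0 0;-0.0018 0 0.0009 0 0 0;-0.0018 0 0.0009 0 0 0;-0.0018 0 0.0009 0 0 0;0 0 0 0 0 0"
}}

```text
clock: 12.4
position: [0.6583, 0.1628, 0.0262]
tcp_rot: [-0.021, 0.973, 0.004, 0.229]
contact_force: [-1.2, -0.7, 3.5]
grip_width: 0.0489
```

>>> {"fn": "step_arm", "kwargs": {
  "deltas": "-0.0009 0 0.0004 0 0 0;-0.0009 0 0.0004 0 0 0;-0.0009 0 0.0004 0 0 0;0 0 0 0 0 0;0 0 0 0 0 0"
}}

```text
clock: 12.9
position: [0.6608, 0.1629, 0.0262]
tcp_rot: [-0.021, 0.973, 0.004, 0.229]
contact_force: [-1.8, -0.5, 4.0]
grip_width: 0.0489
```

>>> {"fn": "step_arm", "kwargs": {
  "deltas": "-0.0009 0 0.0004 0 0 0;-0.0009 0 0.0004 0 0 0;-0.0009 0 0.0004 0 0 0;0 0 0 0 0 0;0 0 0 0 0 0"
}}

```text
clock: 13.4
position: [0.6637, 0.163, 0.0262]
tcp_rot: [-0.021, 0.973, 0.004, 0.229]
contact_force: [-1.4, -0.1, 3.4]
grip_width: 0.0488
```

>>> {"fn": "step_arm", "kwargs": {
  "deltas": "-0.0009 0 0.0004 0 0 0;0 0 0 0 0 0;-0.0009 0 0.0004 0 0 0;0 0 0 0 0 0;0 0 0 0 0 0"
}}

```text
clock: 13.9
position: [0.6657, 0.1631, 0.0262]
tcp_rot: [-0.021, 0.973, 0.004, 0.229]
contact_force: [-1.2, 0.8, 1.8]
grip_width: 0.0486
```

>>> {"fn": "step_arm", "kwargs": {
  "deltas": "-0.0009 0 0.0004 0 0 0;0 0 0 0 0 0;-0.0009 0 0.0004 0 0 0;0 0 0 0 0 0;0 0 0 0 0 0"
}}

```text
clock: 14.4
position: [0.6675, 0.1632, 0.0263]
tcp_rot: [-0.021, 0.973, 0.004, 0.228]
contact_force: [-1.1, 0.1, 0.8]
grip_width: 0.0491
```

>>> {"fn": "step_arm", "kwargs": {
  "deltas": "-0.0009 0 0.0004 0 0 0;0 0 0 0 0 0;0 0 0 0 0 0;0 0 0 0 0 0;0 0 0 0 0 0"
}}

```text
clock: 14.9
position: [0.6676, 0.1631, 0.0262]
tcp_rot: [-0.021, 0.973, 0.004, 0.228]
contact_force: [-6.8, -1.7, 6.1]
grip_width: 0.0488
```

Contact with the stop is felt: it halts at x = 0.6676 with Fx = -6.8 N. I let go and back out along the tool axis.

>>> {"fn": "step_arm", "kwargs": {
  "deltas": "0 0 0 0 0 0;0 0 0 0 0 0;0 0 0 0 0 0;0 0 0 0 0 0;0 0 0 0 0 0",
  "jaw": 1
}}

```text
clock: 15.4
position: [0.6687, 0.1632, 0.0264]
tcp_rot: [-0.021, 0.973, 0.004, 0.229]
contact_force: [0.7, -0.3, -0.5]
grip_width: 0.0854
```

>>> {"fn": "step_arm", "kwargs": {
  "deltas": "0 0 0 0 0 0;0 0 0 0 0 0;0 0 -0.01 0 0 0;0 0 -0.02 0 0 0;0 0 -0.03 0 0 0"
}}

```text
clock: 15.9
position: [0.6413, 0.1615, 0.0798]
tcp_rot: [-0.02, 0.973, 0.004, 0.228]
contact_force: [-0.1, 0.9, -0.0]
grip_width: 0.0856
```

>>> {"fn": "step_arm", "kwargs": {
  "deltas": "0.003 -0.01 -0.03 0 0 0;0.003 -0.02 -0.03 0 0 0;0.003 -0.03 -0.03 0 0 0;0.003 -0.04 -0.02 0 0 0;0.003 -0.04 -0.01 0 0 0"
}}

```text
clock: 16.4
position: [0.5806, 0.0191, 0.1824]
tcp_rot: [-0.021, 0.973, 0.005, 0.229]
contact_force: [0.9, 0.2, 0.1]
grip_width: 0.0851
```

```bash
python3 - <<'E'
from h import *
import pickle
go([.53,-.154,.12],-.03,22)
s=get_state();print(s["qpos"].round(3), s["position"])
i=vision.get_image("wrist");pickle.dump(i,open("w6.pkl","wb"))
j=vision.get_image("side");k=vision.get_image("scene");pickle.dump((j,k),open("s6.pkl","wb"))
o=np.zeros((600,800,3),np.uint8)
o[:400,:640]=i["pixels"][:,:,::-1]
o[320:600,400:]=cv2.resize(j["pixels"][165:265,265:408,::-1],(400,280),interpolation=cv2.INTER_CUBIC)
o[320:600,0:400]=cv2.resize(k["pixels"][190:290,255:398,::-1],(400,280),interpolation=cv2.INTER_CUBIC)
cv2.imwrite("pics/m6.png",o)
E
```

```text
turn [1.68 4.51 3.86] shift [ 0.0655 -0.1745  0.0596] world [-0.0436 -0.1733 -0.0798] F [0.93 0.24 0.08] w 0.0851 t 16.4
[-1.039  0.283  1.073  2.201 -0.669  0.406  2.141] [0.58060639 0.01907959 0.18243554]
```

View pics/m6.png

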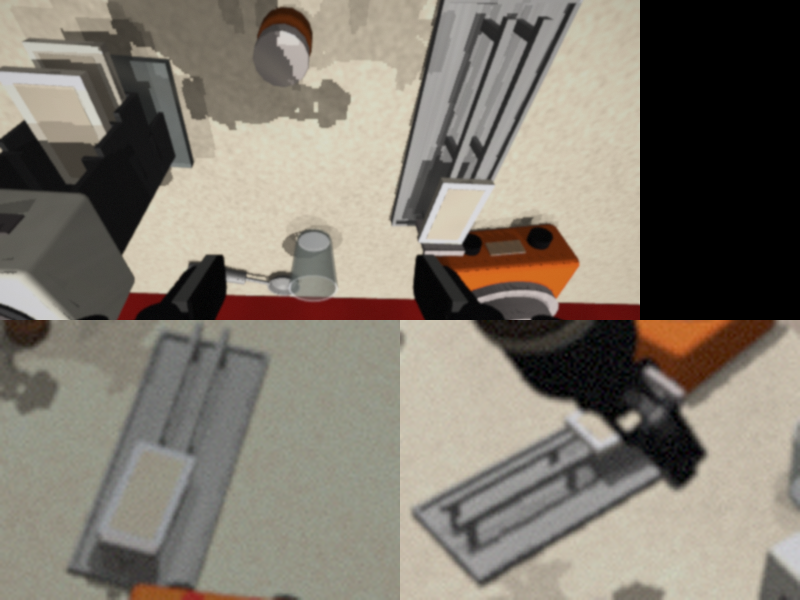

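The top plate lies on the rails against the stop, seen at scene crop (150,495) and wrist (455,215). I go for the middle plate, now uppermost in the magazine.

>>> {"fn": "step_arm", "kwargs": {
  "deltas": "0 0 0 1.68 4.51 3.86;0.0278 -0.01 -0.0112 0 0 0;0.0278 -0.01 -0.0112 0 0 0;0 -0.038 0 0 0 0;0 -0.038 0 0 0 0"
}}

```text
clock: 17.05
position: [0.5183, -0.0686, 0.1809]
tcp_rot: [0.009, 0.982, -0.003, 0.19]
contact_force: [0.9, 0.4, 0.2]
grip_width: 0.0857
```

>>> {"fn": "step_arm", "kwargs": {
  "deltas": "0 -0.038 0 0 0 0;0 -0.038 0 0 0 0;0 0 0.015 0 0 0;0 0 0.015 0 0 0;0 0 0.01 0 0 0"
}}

```text
clock: 17.55
position: [0.5308, -0.1502, 0.1429]
tcp_rot: [0.015, 0.982, -0.003, 0.189]
contact_force: [0.1, 0.8, -0.2]
grip_width: 0.0854
```

```bash
python3 - <<'E'
from h import *
import pickle
go([.548,-.154,.080],-.03,22)
s=get_state();print(s["qpos"].round(3), s["position"])
i=pickle.load(open("w6.pkl","rb"))
o=np.array([.627,.1605,0])
for p in((446,181),(494,181),(422,245),(466,250)): print(frame(onz(i,p,.048),o,.039).round(4))
E
```

```text
turn [-0.06 -0.16 -0.05] shift [ 0.0075 -0.0033  0.0835] world [ 0.0242 -0.004  -0.0802] F [ 0.08  0.81 -0.21] w 0.0854 t 17.55
[-0.524  0.313  0.917  2.221 -0.832  0.487  2.564] [ 0.53082059 -0.15016617  0.14288523]
[ 0.0138 -0.0215  0.048 ]
[0.0135 0.0233 0.048 ]
[ 0.1107 -0.0222  0.048 ]
[0.1198 0.0311 0.048 ]
```

>>> {"fn": "step_arm", "kwargs": {
  "deltas": "0.0019 -0.0008 0.0209 0 0 0;0.0019 -0.0008 0.0209 0 0 0;0.0019 -0.0008 0.0209 0 0 0;0.0019 -0.0008 0.0209 0 0 0;0 0 0 0 0 0"
}}

```text
clock: 18.05
position: [0.5538, -0.1534, 0.061]
tcp_rot: [0.015, 0.982, -0.002, 0.188]
contact_force: [-0.7, -0.3, -0.2]
grip_width: 0.0855
```

```bash
python3 - <<'E'
from h import *
import pickle
go([.548,-.154,.080],-.03,22)
s=get_state();print(s["qpos"].round(3), s["position"])
i=vision.get_image("wrist");pickle.dump(i,open("w7.pkl","wb"))
g=cv2.cvtColor(i["pixels"],cv2.COLOR_RGB2GRAY)
print(g[150:360:5,320].tolist());print(g[270,200:440:6].tolist());print(g[290,200:440:6].tolist())
E
```

```text
turn [ 0.11 -0.3  -0.1 ] shift [-0.0017 -0.0008 -0.0011] world [ 0.0012 -0.0008  0.0016] F [-0.75 -0.31 -0.21] w 0.0855 t 18.05
[-0.091  0.433  0.399  2.206 -1.018  0.288  2.735] [ 0.55382628 -0.1533862   0.06103566]
[75, 66, 62, 63, 63, 59, 63, 61, 34, 33, 41, 71, 71, 75, 80, 60, 60, 60, 62, 60, 59, 61, 63, 70, 71, 73, 129, 128, 101, 85, 87, 149, 172, 172, 167, 144, 143, 141, 69, 58, 56, 58]
[39, 29, 3, 4, 26, 101, 107, 109, 108, 104, 71, 70, 71, 70, 70, 71, 71, 72, 71, 71, 71, 71, 72, 70, 71, 70, 70, 72, 71, 70, 138, 160, 166, 161, 166, 192, 9, 2, 6, 37]
[4, 6, 6, 3, 7, 105, 109, 104, 106, 76, 101, 117, 117, 98, 96, 98, 98, 98, 99, 99, 101, 100, 99, 101, 102, 95, 94, 102, 118, 115, 29, 185, 188, 190, 195, 191, 2, 6, 5, 4]
```

>>> {"fn": "step_arm", "kwargs": {
  "deltas": "0 0 0 0 0 0;0 0 0 0 0 0;0 0 0 0 0 0;0 0 0 0 0 0;0 0 0 0 0 0",
  "jaw": -1
}}

```text
clock: 18.6
position: [0.5551, -0.1545, 0.0648]
tcp_rot: [0.015, 0.981, -0.004, 0.191]
contact_force: [-3.2, 1.1, 6.1]
grip_width: 0.0489
```

>>> {"fn": "step_arm", "kwargs": {
  "deltas": "-0.0004 0 -0.001 0 0 0;0.0046 0 -0.002 0 0 0;0.0046 0 -0.002 0 0 0;0.0046 0 -0.002 0 0 0;0.0046 0 -0.002 0 0 0"
}}

```text
clock: 19.1
position: [0.5337, -0.1542, 0.0653]
tcp_rot: [0.015, 0.982, -0.003, 0.19]
contact_force: [-0.4, -0.5, -1.2]
grip_width: 0.0489
```

```bash
python3 - <<'E'
from h import *
go([.52,-.154,.081],-.03,22)
s=get_state();print(s["qpos"].round(3), s["position"])
E
```

```text
turn [-0.07 -0.1  -0.07] shift [ 0.0068 -0.0002 -0.001 ] world [-0.0067 -0.     -0.0017] F [-0.45 -0.49 -1.22] w 0.0489 t 19.1
[-0.065  0.396  0.375  2.248 -1.014  0.265  2.75 ] [ 0.53371825 -0.15417006  0.06531883]
```

>>> {"fn": "step_arm", "kwargs": {
  "deltas": "0.0068 0 -0.0044 0 0 0;0.0068 0 -0.0044 0 0 0;0.0068 0 -0.0044 0 0 0;0.0068 0 -0.0044 0 0 0;0.0068 0 -0.0044 0 0 0"
}}

```text
clock: 19.6
position: [0.4941, -0.1529, 0.0734]
tcp_rot: [0.015, 0.982, -0.003, 0.19]
contact_force: [0.1, 1.0, -1.2]
grip_width: 0.049
```

>>> {"fn": "step_arm", "kwargs": {
  "deltas": "0.0068 0 -0.0044 0 0 0;0.0068 0 -0.0044 0 0 0;-0.003 0 -0.02 0 0 0;-0.005 0 -0.03 0 0 0;-0.005 0 -0.03 0 0 0"
}}

```text
clock: 20.1
position: [0.4597, -0.1524, 0.1554]
tcp_rot: [0.016, 0.982, -0.004, 0.189]
contact_force: [0.8, 1.9, 0.6]
grip_width: 0.049
```

```bash
python3 - <<'E'
from h import *
import pickle
s=get_state();print(s["qpos"].round(3), s["position"])
i=vision.get_image("wrist");pickle.dump(i,open("w8.pkl","wb"));cv2.imwrite("pics/w8.png",i["pixels"][:,:,::-1])
g=cv2.cvtColor(i["pixels"],cv2.COLOR_RGB2GRAY)
print(g[220:310:3,320].tolist())
go([.559,.158,.13],.039,22)
go([.559,.158,.13],.039,28)
E
```

```text
[-0.423  0.097  0.773  2.339 -0.464  0.405  2.271] [ 0.45966172 -0.15242192  0.15542399]
[86, 121, 99, 81, 81, 81, 81, 139, 164, 163, 145, 72, 65, 64, 66, 68, 116, 119, 120, 101, 97, 96, 96, 96, 96, 100, 155, 176, 175, 176]
turn [-1.72 -0.02 -3.75] shift [-0.0917  0.3075  0.0871] world [ 0.1056  0.3119 -0.0464] F [-0.13 -3.95  1.84] w 0.0485 t 20.15
turn [-1.91 -6.02 -3.66] shift [-0.0841  0.3075  0.0963] world [ 0.1074  0.312  -0.0456] F [-0.13 -3.95  1.84] w 0.0485 t 20.15
```

>>> {"fn": "step_arm", "kwargs": {
  "deltas": "0 0 0 -1.72 0 -3.75;-0.0134 0.0343 0.0134 0 0 0;-0.0134 0.0343 0.0134 0 0 0;-0.0134 0.0343 0.0134 0 0 0;-0.0134 0.0343 0.0134 0 0 0"
}}

```text
clock: 20.65
position: [0.5255, -0.0106, 0.1259]
tcp_rot: [-0.019, 0.981, 0.005, 0.19]
contact_force: [1.6, -0.0, -1.3]
grip_width: 0.0491
```

>>> {"fn": "step_arm", "kwargs": {
  "deltas": "-0.0134 0.0343 0.0134 0 0 0;-0.0134 0.0343 0.0134 0 0 0;-0.0134 0.0343 0.0134 0 0 0;-0.0134 0.0343 0.0134 0 0 0;-0.0134 0.0343 0.0134 0 0 0"
}}

```text
clock: 21.15
position: [0.6055, 0.1647, 0.0887]
tcp_rot: [-0.02, 0.982, 0.005, 0.19]
contact_force: [0.9, -0.7, -0.6]
grip_width: 0.0485
```

```bash
python3 - <<'E'
from h import *
import pickle
s=get_state();print(s["qpos"].round(3), s["position"])
go([.598,.1595,.07],.039,22)
go([.598,.1595,.07],.039,27)
i=vision.get_image("wrist");pickle.dump(i,open("w9.pkl","wb"));cv2.imwrite("pics/w9.png",i["pixels"][:,:,::-1])
T=R.from_quat(s["tcp_rot"]);g=s["position"]-T.apply([0,0,r.tcp_to_grasp])
gr=cv2.cvtColor(i["pixels"],cv2.COLOR_RGB2GRAY);print(gr[225:300:3,320].tolist())
for v in(249,252,255):print([ (frame(onz(i,p,g[2]-.005),g,.039)).round(4) for p in((258,v),(381,v))])
E
```

```text
[-0.942  0.503  0.678  2.087 -0.597  0.331  1.763] [0.60551296 0.16469926 0.08869299]
turn [ 0.19 -0.09  0.03] shift [ 0.0142 -0.0049  0.0331] world [-0.0005 -0.0049 -0.036 ] F [ 0.87 -0.69 -0.62] w 0.0485 t 21.15
turn [ 0.19 -5.09  0.02] shift [ 0.0154 -0.0049  0.0319] world [ 0.001  -0.0049 -0.0354] F [ 0.87 -0.69 -0.62] w 0.0485 t 21.15
[47, 48, 48, 48, 48, 61, 71, 72, 73, 73, 72, 70, 71, 73, 117, 130, 131, 121, 103, 106, 104, 105, 112, 180, 190]
[array([-0.0139, -0.0266, -0.005 ]), array([-0.0138,  0.0253, -0.005 ])]
[array([-0.012 , -0.0268, -0.005 ]), array([-0.0119,  0.0256, -0.005 ])]
[array([-0.01  , -0.0271, -0.005 ]), array([-0.01  ,  0.0258, -0.005 ])]
```

View pics/w9.png

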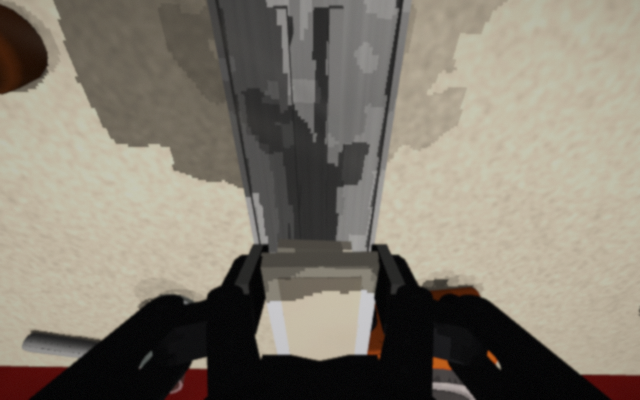

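The mid plate is held square (front at v ≈ 253–265, u = 260–381). Beyond and below it, the top plate's near end shows at v ≈ 240–252, u = 274–343. I compute its place as a check.

```bash
python3 - <<'E'
from h import *
import pickle
i=pickle.load(open("w9.pkl","rb"))
o=np.array([.627,.1605,0])
for z in(.040,.048):
  for v in(239,241): print(z,v,[(frame(onz(i,p,z),o,.039).round(4)) for p in((274,v),(343,v))])
g=cv2.cvtColor(i["pixels"],cv2.COLOR_RGB2GRAY);print(g[230:270:2,300].tolist());print(g[245,262:360:3].tolist())
E
```

```text
0.04 239 [array([ 0.0165, -0.0265,  0.04  ]), array([0.0165, 0.0207, 0.04  ])]
0.04 241 [array([ 0.0185, -0.0267,  0.04  ]), array([0.0185, 0.0208, 0.04  ])]
0.048 239 [array([ 0.008 , -0.0249,  0.048 ]), array([0.008 , 0.0198, 0.048 ])]
0.048 241 [array([ 0.0099, -0.0251,  0.048 ]), array([0.0099, 0.0199, 0.048 ])]
[44, 43, 43, 42, 47, 64, 72, 70, 70, 73, 75, 72, 70, 71, 71, 72, 71, 70, 78, 93]
[45, 31, 54, 80, 80, 78, 72, 71, 70, 72, 71, 71, 71, 71, 72, 70, 72, 71, 72, 71, 71, 71, 72, 71, 72, 72, 74, 89, 92, 93, 145, 159, 156]
```

>>> {"fn": "step_arm", "kwargs": {
  "deltas": "0.003 -0.002 0.0065 0 -2.5 0;0.003 -0.002 0.0065 0 -1.5 0;0.003 -0.001 0.0065 0 0 0;0.002 0 0.004 0 0 0;0 0 0 0 0 0"
}}

```text
clock: 21.7
position: [0.6054, 0.1577, 0.063]
tcp_rot: [-0.019, 0.974, 0.006, 0.224]
contact_force: [0.5, -0.3, -0.9]
grip_width: 0.0487
```

```bash
python3 - <<'E'
from h import *
s=get_state();print(s["qpos"].round(3), s["position"])
go([.5995,.1595,.047],.039,26)
E
```

```text
[-0.845  0.51   0.537  2.155 -0.694  0.143  1.858] [0.6053595  0.15773072 0.06297641]
turn [ 0.16 -0.13 -0.04] shift [0.0122 0.002  0.0305] world [ 0.0023  0.0021 -0.0328] F [ 0.46 -0.3  -0.88] w 0.0487 t 21.7
```

>>> {"fn": "step_arm", "kwargs": {
  "deltas": "0 0.0005 0 0 2 0;0.0035 0.0005 0.0075 0 0 0;0.0035 0.0005 0.0075 0 0 0;0.0035 0.0005 0.0075 0 0 0;0 0 0 0 0 0"
}}

```text
clock: 22.2
position: [0.6036, 0.1599, 0.0368]
tcp_rot: [-0.019, 0.978, 0.005, 0.206]
contact_force: [-0.3, -0.2, -1.8]
grip_width: 0.0489
```

```bash
python3 - <<'E'
from h import *
s=get_state();print(s["qpos"].round(3), s["position"])
go([.597,.1592,.051],.039,24)
E
```

```text
[-0.8    0.556  0.487  2.137 -0.738  0.147  1.897] [0.6035886  0.15989953 0.03682031]
turn [ 0.13 -0.2   0.02] shift [ 0.0003 -0.0004  0.0031] world [ 0.001  -0.0004 -0.0029] F [-0.29 -0.21 -1.8 ] w 0.0489 t 22.2
```

>>> {"fn": "step_arm", "kwargs": {
  "deltas": "0.0004 0 0.0009 0 0 0;0.0004 0 0.0009 0 0 0;0 0 0 0 0 0;0 0 0 0 0 0;0 0 0 0 0 0"
}}

```text
clock: 22.7
position: [0.6049, 0.1603, 0.0368]
tcp_rot: [-0.02, 0.978, 0.006, 0.207]
contact_force: [0.5, 0.4, -1.3]
grip_width: 0.0489
```

>>> {"fn": "step_arm", "kwargs": {
  "deltas": "0.0004 0 0.0009 0 0 0;0 0 0 0 0 0;0 0 0 0 0 0;0 0 0 0 0 0;0 0 0 0 0 0",
  "newtons": 20
}}

```text
clock: 23.2
position: [0.6048, 0.1602, 0.0356]
tcp_rot: [-0.02, 0.978, 0.005, 0.207]
contact_force: [-0.0, 0.0, -1.0]
grip_width: 0.0488
```

>>> {"fn": "step_arm", "kwargs": {
  "deltas": "0.0004 0 0.0009 0 0 0;0 0 0 0 0 0;0 0 0 0 0 0;0 0 0 0 0 0;0 0 0 0 0 0"
}}

```text
clock: 23.7
position: [0.6049, 0.1602, 0.0347]
tcp_rot: [-0.019, 0.978, 0.005, 0.207]
contact_force: [-0.1, 0.0, -0.2]
grip_width: 0.0492
```

>>> {"fn": "step_arm", "kwargs": {
  "deltas": "0.0004 0 0.0009 0 0 0;0 0 0 0 0 0;0 0 0 0 0 0;0 0 0 0 0 0;0 0 0 0 0 0"
}}

```text
clock: 24.2
position: [0.6049, 0.1602, 0.0338]
tcp_rot: [-0.019, 0.978, 0.005, 0.207]
contact_force: [-2.4, 0.1, 4.9]
grip_width: 0.049
```

>>> {"fn": "step_arm", "kwargs": {
  "deltas": "0.0004 0 0.0009 0 0 0;0 0 0 0 0 0;0 0 0 0 0 0;0 0 0 0 0 0;0 0 0 0 0 0"
}}

```text
clock: 24.7
position: [0.605, 0.1603, 0.033]
tcp_rot: [-0.019, 0.978, 0.006, 0.208]
contact_force: [-4.4, 0.2, 7.7]
grip_width: 0.0493
```

>>> {"fn": "step_arm", "kwargs": {
  "deltas": "0.0004 0 0.0009 0 0 0;0 0 0 0 0 0;0 0 0 0 0 0;0 0 0 0 0 0;0 0 0 0 0 0"
}}

```text
clock: 25.2
position: [0.6052, 0.1605, 0.0322]
tcp_rot: [-0.02, 0.978, 0.006, 0.208]
contact_force: [-3.6, -0.2, 9.0]
grip_width: 0.0489
```

>>> {"fn": "step_arm", "kwargs": {
  "deltas": "0.0004 0 0.0009 0 0 0;0 0 0 0 0 0;0.0004 0 0.0009 0 0 0;0 0 0 0 0 0;0 0 0 0 0 0"
}}

```text
clock: 25.7
position: [0.6054, 0.1607, 0.0303]
tcp_rot: [-0.02, 0.978, 0.006, 0.208]
contact_force: [-4.0, 0.7, 8.5]
grip_width: 0.0486
```

>>> {"fn": "step_arm", "kwargs": {
  "deltas": "0.0004 0 0.0009 0 0 0;0 0 0 0 0 0;0 0 0 0 0 0;0 0 0 0 0 0;0 0 0 0 0 0"
}}

```text
clock: 26.2
position: [0.6055, 0.1607, 0.0297]
tcp_rot: [-0.02, 0.978, 0.006, 0.208]
contact_force: [-5.3, -0.3, 12.7]
grip_width: 0.0486
```

Near-end contact is felt (Fz climbs to 12.7 N). I release and back out.

>>> {"fn": "step_arm", "kwargs": {
  "deltas": "-0.0004 0 -0.0009 0 0 0;0 0 0 0 0 0;0 0 0 0 0 0;0 0 0 0 0 0;0 0 0 0 0 0"
}}

```text
clock: 26.7
position: [0.6054, 0.1606, 0.0302]
tcp_rot: [-0.02, 0.978, 0.006, 0.208]
contact_force: [-2.1, 0.4, 6.2]
grip_width: 0.0489
```

>>> {"fn": "step_arm", "kwargs": {
  "deltas": "0 0 0 0 0 0;0 0 0 0 0 0;0 0 0 0 0 0;0 0 0 0 0 0;0 0 0 0 0 0",
  "jaw": 1
}}

```text
clock: 27.2
position: [0.6047, 0.1602, 0.0295]
tcp_rot: [-0.019, 0.978, 0.005, 0.207]
contact_force: [0.2, 0.2, 0.3]
grip_width: 0.0855
```

>>> {"fn": "step_arm", "kwargs": {
  "deltas": "0 0 0 0 0 0;0 0 0 0 0 0;0 0 -0.01 0 0 0;0 0 -0.02 0 0 0;0 0 -0.03 0 0 0"
}}

```text
clock: 27.7
position: [0.5799, 0.1584, 0.0842]
tcp_rot: [-0.019, 0.978, 0.005, 0.206]
contact_force: [-0.9, -0.0, 0.3]
grip_width: 0.0856
```

>>> {"fn": "step_arm", "kwargs": {
  "deltas": "0.003 0 -0.03 0 2 0;0.003 -0.01 -0.03 0 2 0;0.003 -0.03 -0.02 0 2 0;0.003 -0.04 0 0 2 0;0.003 -0.04 0 0 0 0"
}}

```text
clock: 28.2
position: [0.542, 0.0375, 0.1543]
tcp_rot: [-0.022, 0.99, 0.004, 0.139]
contact_force: [0.6, -0.2, -0.7]
grip_width: 0.0856
```

```bash
python3 - <<'E'
from h import *
import pickle
s=get_state();print(s["qpos"].round(3), s["position"])
go([.50,-.154,.12],-.03,18)
o=[np.array([.627,.1605,0]),.039]
D={n:vision.get_image(n) for n in("wrist","scene")};pickle.dump(D,open("d10.pkl","wb"))
cv2.imwrite("pics/w10.png",D["wrist"]["pixels"][:,:,::-1])
# plate tops: bright mask in scene near rack
for n in D:
    im=D[n]["pixels"]; K=np.array(D[n]["camera_matrix"])
    pts=np.array([[.627+x*np.cos(.039)-y*np.sin(.039),.1605+x*np.sin(.039)+y*np.cos(.039),.048] for x in(-.06,.12) for y in(-.04,.04)])
    uv=cv2.projectPoints(pts,np.array(D[n]["rvec"]),np.array(D[n]["tvec"]),K,None)[0].reshape(-1,2); print(n,uv.round().tolist())
E
```

```text
[-1.013  0.338  1.024  2.158 -0.543  0.58   1.983] [0.54199544 0.03748801 0.15427867]
turn [ 1.4  -1.99  4.  ] shift [ 0.0451 -0.1927  0.0401] world [-0.0362 -0.1917 -0.0521] F [ 0.59 -0.21 -0.7 ] w 0.0856 t 28.2
wrist [[417.0, 193.0], [514.0, 194.0], [389.0, 328.0], [460.0, 328.0]]
scene [[307.0, 205.0], [340.0, 213.0], [281.0, 269.0], [317.0, 279.0]]
```

```bash
python3 - <<'E'
from h import *
import pickle
D=pickle.load(open("d10.pkl","rb")); o=np.array([.627,.1605,0])
for n,roi in(("scene",[(303,200),(345,209),(322,285),(276,272)]),("wrist",[(415,180),(520,180),(465,330),(380,330)])):
    im=D[n]["pixels"]; m=np.zeros(im.shape[:2],np.uint8); cv2.fillPoly(m,[np.array(roi)],255)
    hsv=cv2.cvtColor(im,cv2.COLOR_RGB2HSV); v=hsv[:,:,2]
    x=v[m>0]; t,_=cv2.threshold(x.reshape(-1,1),0,255,cv2.THRESH_OTSU); print(n,"otsu",t)
    b=((v>t)&(m>0)).astype(np.uint8)
    cs,_=cv2.findContours(b,cv2.RETR_EXTERNAL,cv2.CHAIN_APPROX_NONE)
    for c in sorted(cs,key=cv2.contourArea)[::-1][:3]:
        q=cv2.boxPoints(cv2.minAreaRect(c)); print(cv2.contourArea(c),q.round(1).tolist(),[frame(onz(D[n],p,.05),o,.039)[:2].round(4).tolist() for p in q])
w=D["wrist"]["pixels"]
a=cv2.resize(w[150:350,360:560,::-1],(600,600),interpolation=cv2.INTER_CUBIC);b=cv2.resize(D["scene"]["pixels"][190:290,275:350,::-1],None,fx=2.6,fy=6*.45)
O=np.zeros((600,800,3),np.uint8);O[:,:600]=a;O[:b.shape[0],602:602+b.shape[1]]=b[:,:198];cv2.imwrite("pics/m10.png",O)
E
```

```text
scene otsu 125.0
644.0 [[298.5, 240.39999389648438], [310.20001220703125, 209.8000030517578], [331.79998779296875, 218.10000610351562], [320.0, 248.6999969482422]] [[0.0413, -0.027], [-0.0469, -0.0276], [-0.0383, 0.0269], [0.0484, 0.025]]
522.5 [[288.1000061035156, 266.70001220703125], [296.20001220703125, 242.39999389648438], [319.29998779296875, 250.10000610351562], [311.20001220703125, 274.3999938964844]] [[0.111, -0.0271], [0.0477, -0.0302], [0.0523, 0.0245], [0.1147, 0.0256]]
381.5 [[275.5, 272.1000061035156], [302.79998779296875, 199.10000610351562], [308.70001220703125, 201.1999969482422], [281.29998779296875, 274.20001220703125]] [[0.131, -0.0485], [-0.0721, -0.0538], [-0.0698, -0.0387], [0.1324, -0.0349]]
wrist otsu 109.0
5044.0 [[408.3999938964844, 272.8999938964844], [451.70001220703125, 154.89999389648438], [520.4000244140625, 180.1999969482422], [477.20001220703125, 298.1000061035156]] [[0.0304, -0.0332], [-0.0957, -0.0203], [-0.0739, 0.0394], [0.0671, 0.0437]]
933.0 [[380.0, 289.0], [428.0, 289.0], [428.0, 330.0], [380.0, 330.0]] [[0.0535, -0.0582], [0.0534, -0.0098], [0.1214, 0.0032], [0.1215, -0.0509]]
388.5 [[466.5, 206.3000030517578], [475.70001220703125, 175.6999969482422], [490.0, 180.0], [480.79998779296875, 210.60000610351562]] [[-0.0485, 0.0031], [-0.0778, 0.0028], [-0.0739, 0.0152], [-0.0441, 0.0163]]
```

View pics/m10.png

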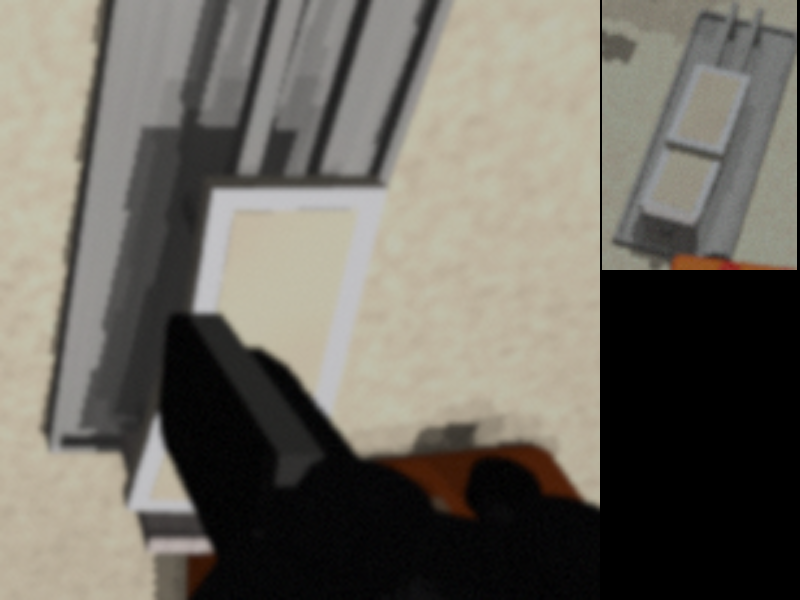

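The middle plate lies lapped, straight and centred: near end at crop (212–385,187), the lap seen in the scene inset at (690,148), with the first plate still against the stop. Now the bottom plate.

>>> {"fn": "step_arm", "kwargs": {
  "deltas": "0 0 0 1.4 -2 4;0.02 -0.01 -0.0065 0 0 0;0.02 -0.01 -0.0065 0 0 0;0 -0.042 0 0 0 0;0 -0.042 0 0 0 0"
}}

```text
clock: 28.8
position: [0.4955, -0.0622, 0.1532]
tcp_rot: [0.012, 0.988, -0.002, 0.156]
contact_force: [1.6, -0.8, 0.5]
grip_width: 0.0856
```

>>> {"fn": "step_arm", "kwargs": {
  "deltas": "0 -0.042 0 0 0 0;0 -0.042 0 0 0 0;0 0 0.01 0 0 0;0 0 0.01 0 0 0;0 0 0 0 0 0"
}}

```text
clock: 29.3
position: [0.4984, -0.1496, 0.1334]
tcp_rot: [0.017, 0.988, -0.003, 0.155]
contact_force: [-0.7, 0.3, 0.2]
grip_width: 0.0855
```

```bash
python3 - <<'E'
from h import *
import pickle
s=get_state();print(s["qpos"].round(3), s["position"])
go([.541,-.154,.048],-.03,18)
i=pickle.load(open("d10.pkl","rb"))["wrist"]
for p in((430.7,212.3),(488.3,211.7)): print(frame(onz(i,p,.048),np.array([.627,.1605,0]),.039).round(4))
E
```

```text
[-0.518  0.293  0.907  2.241 -0.695  0.512  2.448] [ 0.49837593 -0.14961393  0.13336773]
turn [-0.1  -0.17 -0.25] shift [-0.0143 -0.0031  0.1131] world [ 0.0484 -0.0046 -0.1032] F [-0.7   0.31  0.17] w 0.0855 t 29.3
[-0.0407 -0.0248  0.048 ]
[-0.0415  0.0242  0.048 ]
```

>>> {"fn": "step_arm", "kwargs": {
  "deltas": "-0.0036 -0.0008 0.0283 0 0 0;-0.0036 -0.0008 0.0283 0 0 0;-0.0036 -0.0008 0.0283 0 0 0;-0.0036 -0.0008 0.0283 0 0 0;0 0 0 0 0 0"
}}

```text
clock: 29.8
position: [0.547, -0.1527, 0.0285]
tcp_rot: [0.016, 0.988, -0.002, 0.154]
contact_force: [-0.3, -1.3, 0.8]
grip_width: 0.0854
```

>>> {"fn": "step_arm", "kwargs": {
  "deltas": "0 0 0 0 0 0;0 0 0 0 0 0;0 0 0 0 0 0;0 0 0 0 0 0;0 0 0 0 0 0"
}}

```text
clock: 30.3
position: [0.5476, -0.1539, 0.0318]
tcp_rot: [0.016, 0.988, -0.003, 0.156]
contact_force: [-0.4, 0.4, 0.2]
grip_width: 0.0851
```

```bash
python3 - <<'E'
from h import *
import pickle
go([.541,-.154,.048],-.03,18)
s=get_state();print(s["qpos"].round(3), s["position"])
i=vision.get_image("wrist");g=cv2.cvtColor(i["pixels"],cv2.COLOR_RGB2GRAY)
print(g[200:330:4,320].tolist());print(g[272,200:440:6].tolist());print(g[290,200:440:6].tolist())
E
```

```text
turn [-0.09 -0.02 -0.13] shift [ 0.0013 -0.0003  0.0012] world [-0.0008 -0.0003 -0.0015] F [-0.39  0.43  0.16] w 0.0851 t 30.3
[-0.13   0.505  0.447  2.186 -1.009  0.322  2.713] [ 0.54761604 -0.15392244  0.03175246]
[69, 72, 69, 72, 69, 72, 71, 67, 38, 36, 39, 40, 41, 51, 78, 79, 78, 104, 106, 106, 96, 97, 99, 99, 100, 99, 100, 112, 190, 192, 192, 165, 160]
[45, 18, 8, 5, 46, 199, 195, 190, 84, 61, 107, 107, 107, 107, 107, 107, 106, 106, 108, 106, 106, 107, 108, 107, 106, 105, 107, 105, 108, 107, 109, 108, 117, 184, 188, 182, 7, 3, 5, 33]
[3, 7, 6, 3, 6, 99, 98, 96, 96, 60, 100, 124, 122, 97, 98, 98, 97, 98, 99, 98, 100, 100, 99, 101, 100, 98, 179, 154, 122, 119, 111, 109, 187, 185, 191, 182, 6, 6, 7, 6]
```

>>> {"fn": "step_arm", "kwargs": {
  "deltas": "0 0 0.001 0 0 0;0 0 0 0 0 0;0 0 0 0 0 0;0 0 0 0 0 0;0 0 0 0 0 0",
  "jaw": -1,
  "newtons": 50
}}

```text
clock: 30.85
position: [0.5476, -0.1544, 0.0302]
tcp_rot: [0.017, 0.988, -0.003, 0.156]
contact_force: [-0.5, -0.4, 3.0]
grip_width: 0.0486
```

>>> {"fn": "step_arm", "kwargs": {
  "deltas": "-0.0004 0 -0.001 0 0 0;0.0047 0 -0.0018 0 0 0;0.0047 0 -0.0018 0 0 0;0.0047 0 -0.0018 0 0 0;0.0047 0 -0.0018 0 0 0"
}}

```text
clock: 31.35
position: [0.5269, -0.1537, 0.0322]
tcp_rot: [0.017, 0.988, -0.003, 0.156]
contact_force: [-0.6, -0.0, -0.7]
grip_width: 0.0488
```

```bash
python3 - <<'E'
from h import *
s=get_state();print(s["qpos"].round(3), s["position"],s["grip_width"],s["contact_force"])
E
```

```text
[-0.094  0.475  0.407  2.228 -1.007  0.292  2.73 ] [ 0.52685744 -0.15369526  0.03216282] 0.048830572178905844 [-0.61736454 -0.04284155 -0.68329971]
```

>>> {"fn": "step_arm", "kwargs": {
  "deltas": "0.007 0 -0.0044 0 0 0;0.007 0 -0.0044 0 0 0;0.007 0 -0.0044 0 0 0;0.007 0 -0.0044 0 0 0;0.007 0 -0.0044 0 0 0"
}}

```text
clock: 31.85
position: [0.4869, -0.1523, 0.0426]
tcp_rot: [0.017, 0.988, -0.003, 0.156]
contact_force: [0.2, -1.2, -0.9]
grip_width: 0.0494
```

>>> {"fn": "step_arm", "kwargs": {
  "deltas": "0.007 0 -0.0044 0 0 0;0.005 0 -0.0044 0 0 0;-0.003 0 -0.03 0 0 0;-0.005 0 -0.04 0 0 0;-0.005 0 -0.04 0 0 0"
}}

```text
clock: 32.35
position: [0.4516, -0.1515, 0.1528]
tcp_rot: [0.017, 0.988, -0.003, 0.155]
contact_force: [0.4, 1.3, 0.9]
grip_width: 0.0489
```

```bash
python3 - <<'E'
from h import *
s=get_state();print(s["qpos"].round(3), s["position"])
go([.536,.1572,.09],.039,18)
E
```

```text
[-0.542  0.128  0.905  2.31  -0.42   0.489  2.227] [ 0.45158745 -0.15146489  0.15277883]
turn [-1.34 -0.19 -4.  ] shift [-0.0723  0.3051  0.1082] world [ 0.0902  0.3089 -0.0806] F [0.37 1.35 0.94] w 0.0489 t 32.35
```

>>> {"fn": "step_arm", "kwargs": {
  "deltas": "0 0 0 -1.34 0 -4;-0.008 0.0339 0.012 0 0 0;-0.008 0.0339 0.012 0 0 0;-0.008 0.0339 0.012 0 0 0;-0.008 0.0339 0.012 0 0 0"
}}

```text
clock: 32.85
position: [0.4928, -0.0118, 0.1167]
tcp_rot: [-0.02, 0.987, 0.004, 0.157]
contact_force: [0.7, -0.7, -0.7]
grip_width: 0.0489
```

>>> {"fn": "step_arm", "kwargs": {
  "deltas": "-0.008 0.0339 0.012 0 0 0;-0.008 0.0339 0.012 0 0 0;-0.008 0.0339 0.012 0 0 0;-0.008 0.0339 0.012 0 0 0;-0.008 0.0339 0.012 0 0 0"
}}

```text
clock: 33.35
position: [0.5422, 0.1599, 0.0716]
tcp_rot: [-0.02, 0.988, 0.003, 0.156]
contact_force: [0.9, 0.0, -0.5]
grip_width: 0.0491
```

>>> {"fn": "step_arm", "kwargs": {
  "deltas": "0 0 0 0 0 0;0 0 0 0 0 0;0 0 0 0 0 0;0 0 0 0 0 0;0 0 0 0 0 0"
}}

```text
clock: 33.85
position: [0.5423, 0.1574, 0.0723]
tcp_rot: [-0.019, 0.988, 0.003, 0.156]
contact_force: [-0.2, 0.1, 0.2]
grip_width: 0.0491
```

```bash
python3 - <<'E'
from h import *
s=get_state();print(s["qpos"].round(3), s["position"])
go([.5355,.1572,.058],.039,20)
i=vision.get_image("wrist")
T=R.from_quat(s["tcp_rot"]);g=s["position"]-T.apply([0,0,r.tcp_to_grasp])
gr=cv2.cvtColor(i["pixels"],cv2.COLOR_RGB2GRAY);print(gr[225:300:3,320].tolist(),gr[225:300:3,275].tolist(), gr[260,240:400:4].tolist())
for v in(246,249,252):print([ (frame(onz(i,p,g[2]-.003),g,.039)).round(4) for p in((258,v),(381,v))])
E
```

```text
[-1.012  0.472  0.719  2.187 -0.621  0.344  1.777] [0.54225824 0.15736952 0.07233475]
turn [ 0.05 -2.01  0.01] shift [0.0113 0.0001 0.0299] world [-0.0004  0.0001 -0.0319] F [-0.19  0.1   0.15] w 0.0491 t 33.85
[47, 47, 48, 46, 46, 46, 47, 48, 48, 47, 56, 71, 69, 72, 71, 89, 96, 97, 96, 80, 105, 106, 105, 106, 106] [69, 70, 71, 76, 76, 79, 80, 80, 80, 82, 76, 72, 71, 70, 71, 87, 96, 97, 96, 95, 97, 120, 132, 131, 131] [5, 17, 42, 41, 36, 18, 71, 70, 70, 71, 72, 70, 70, 72, 71, 71, 70, 71, 71, 70, 71, 70, 71, 71, 71, 71, 70, 71, 70, 72, 70, 71, 70, 71, 68, 10, 41, 40, 41, 8]
[array([-0.0169, -0.0262, -0.003 ]), array([-0.0169,  0.0248, -0.003 ])]
[array([-0.0151, -0.0264, -0.003 ]), array([-0.0152,  0.025 , -0.003 ])]
[array([-0.0134, -0.0266, -0.003 ]), array([-0.0134,  0.0252, -0.003 ])]
```

>>> {"fn": "step_arm", "kwargs": {
  "deltas": "0 0 0 0 -3.3 0;0 0 0 0 -3.2 0;0 0 0 0 0 0;0 0 0 0 0 0;0 0 0 0 0 0"
}}

```text
clock: 34.4
position: [0.543, 0.1584, 0.0724]
tcp_rot: [-0.02, 0.977, 0.005, 0.212]
contact_force: [0.1, 0.4, -0.8]
grip_width: 0.0491
```

```bash
python3 - <<'E'
from h import *
s=get_state();print(s["qpos"].round(3), s["position"])
go([.536,.1572,.053],.039,24.5)
E
```

```text
[-1.003  0.438  0.649  2.269 -0.681  0.148  1.815] [0.54303951 0.15836479 0.07241092]
turn [ 0.07 -0.03  0.07] shift [ 0.0145 -0.0009  0.0334] world [ 0.0007 -0.0009 -0.0364] F [ 0.13  0.44 -0.8 ] w 0.0491 t 34.4
```

>>> {"fn": "step_arm", "kwargs": {
  "deltas": "0 0 0 0 2.5 0;0.0034 -0.0002 0.0083 0 0 0;0.0034 -0.0002 0.0083 0 0 0;0.0034 -0.0002 0.0083 0 0 0;0.0034 -0.0002 0.0083 0 0 0"
}}

```text
clock: 34.9
position: [0.5429, 0.1577, 0.036]
tcp_rot: [-0.02, 0.981, 0.004, 0.191]
contact_force: [0.3, -0.3, -0.8]
grip_width: 0.0488
```

>>> {"fn": "step_arm", "kwargs": {
  "deltas": "0 0 0 0 0 0;0 0 0 0 0 0;0 0 0 0 0 0;0 0 0 0 0 0;0 0 0 0 0 0",
  "newtons": 20
}}

```text
clock: 35.4
position: [0.5423, 0.1578, 0.0364]
tcp_rot: [-0.02, 0.981, 0.004, 0.191]
contact_force: [0.1, -0.2, -1.1]
grip_width: 0.0489
```

```bash
python3 - <<'E'
from h import *
s=get_state();print(s["qpos"].round(3), s["position"])
go([.536,.1572,.048],.039,22)
E
```

```text
[-0.889  0.5    0.529  2.251 -0.791  0.13   1.923] [0.54229036 0.15783021 0.03643314]
turn [0.08 0.   0.12] shift [ 0.0015 -0.0004  0.0056] world [ 0.0007 -0.0004 -0.0058] F [ 0.1  -0.18 -1.15] w 0.0489 t 35.4
```

>>> {"fn": "step_arm", "kwargs": {
  "deltas": "0 0 0 0 1.7 0;0.0004 0 0.0009 0 0 0;0.0004 0 0.0009 0 0 0;0.0004 0 0.0009 0 0 0;0 0 0 0 0 0"
}}

```text
clock: 35.9
position: [0.5419, 0.1577, 0.0331]
tcp_rot: [-0.02, 0.984, 0.004, 0.176]
contact_force: [-0.8, 0.7, 1.2]
grip_width: 0.0491
```

>>> {"fn": "step_arm", "kwargs": {
  "deltas": "0.0004 0 0.0009 0 0 0;0 0 0 0 0 0;0.0004 0 0.0009 0 0 0;0 0 0 0 0 0;0 0 0 0 0 0"
}}

```text
clock: 36.4
position: [0.542, 0.1576, 0.0313]
tcp_rot: [-0.02, 0.984, 0.004, 0.176]
contact_force: [-2.1, 1.4, 4.2]
grip_width: 0.0489
```

```bash
python3 - <<'E'
from h import *
s=get_state();print(s["qpos"].round(3), s["position"])
go([.536,.1572,.0444],.039,20.3)
E
```

```text
[-0.893  0.519  0.549  2.232 -0.792  0.175  1.927] [0.54197577 0.15763319 0.0313093 ]
turn [ 0.06 -0.    0.11] shift [ 0.0011 -0.0002  0.0043] world [ 0.0005 -0.0002 -0.0044] F [-2.07  1.39  4.18] w 0.0489 t 36.4
```

>>> {"fn": "step_arm", "kwargs": {
  "deltas": "0.0004 0 0.0009 0 0 0;0 0 0 0 0 0;0.0004 0 0.0009 0 0 0;0 0 0 0 0 0;0 0 0 0 0 0"
}}

```text
clock: 36.9
position: [0.5419, 0.1576, 0.0293]
tcp_rot: [-0.02, 0.984, 0.004, 0.176]
contact_force: [0.4, 2.0, 4.5]
grip_width: 0.0488
```

>>> {"fn": "step_arm", "kwargs": {
  "deltas": "0.0004 0 0.0009 0 0 0;0 0 0 0 0 0;0 0 0 0 0 0;0 0 0 0 0 0;0 0 0 0 0 0"
}}

```text
clock: 37.4
position: [0.5419, 0.1576, 0.0284]
tcp_rot: [-0.02, 0.984, 0.004, 0.176]
contact_force: [1.3, 1.6, 4.3]
grip_width: 0.049
```

>>> {"fn": "step_arm", "kwargs": {
  "deltas": "0.0004 0 0.0009 0 0 0;0 0 0 0 0 0;0 0 0 0 0 0;0 0 0 0 0 0;0 0 0 0 0 0"
}}

```text
clock: 37.9
position: [0.5419, 0.1577, 0.0274]
tcp_rot: [-0.02, 0.984, 0.004, 0.176]
contact_force: [1.1, 0.7, 6.3]
grip_width: 0.0486
```

>>> {"fn": "step_arm", "kwargs": {
  "deltas": "0.0004 0 0.0009 0 0 0;0 0 0 0 0 0;0 0 0 0 0 0;0 0 0 0 0 0;0 0 0 0 0 0"
}}

```text
clock: 38.4
position: [0.5419, 0.1576, 0.0266]
tcp_rot: [-0.02, 0.984, 0.004, 0.176]
contact_force: [-1.2, 0.3, 8.9]
grip_width: 0.0491
```

>>> {"fn": "step_arm", "kwargs": {
  "deltas": "-0.0001 0 -0.0003 0 0 0;0 0 0 0 0 0;0 0 0 0 0 0;0 0 0 0 0 0;0 0 0 0 0 0",
  "jaw": 1
}}

```text
clock: 38.9
position: [0.5412, 0.1574, 0.0263]
tcp_rot: [-0.02, 0.984, 0.004, 0.176]
contact_force: [-0.1, -0.2, 0.2]
grip_width: 0.0852
```

>>> {"fn": "step_arm", "kwargs": {
  "deltas": "0 0 0 0 0 0;0 0 0 0 0 0;0 0 -0.01 0 0 0;0 0 -0.02 0 0 0;0 0 -0.03 0 0 0"
}}

```text
clock: 39.4
position: [0.5202, 0.156, 0.0827]
tcp_rot: [-0.02, 0.984, 0.003, 0.175]
contact_force: [0.1, -0.5, 0.3]
grip_width: 0.0852
```

>>> {"fn": "step_arm", "kwargs": {
  "deltas": "0.003 0 -0.03 0 2 0;0.003 0 -0.03 0 2 0;0 -0.04 -0.03 0 0 0;0 -0.04 0 0 0 0;0 -0.04 0 0 0 0"
}}

```text
clock: 39.9
position: [0.4919, 0.036, 0.167]
tcp_rot: [-0.022, 0.99, 0.004, 0.142]
contact_force: [1.4, -0.2, -0.1]
grip_width: 0.0854
```

```bash
python3 - <<'E'
from h import *
import pickle
s=get_state();print(s["qpos"].round(3), s["position"],s["clock"])
D={n:vision.get_image(n) for n in("wrist","scene","side")};pickle.dump(D,open("d11.pkl","wb"))
w=D["wrist"]["pixels"];O=np.zeros((600,800,3),np.uint8)
O[:400,:640]=w[:,:,::-1]
O[320:600,400:]=cv2.resize(D["side"]["pixels"][165:265,265:408,::-1],(400,280),interpolation=cv2.INTER_CUBIC)
O[320:600,0:400]=cv2.resize(D["scene"]["pixels"][190:290,255:398,::-1],(400,280),interpolation=cv2.INTER_CUBIC)
cv2.imwrite("pics/m11.png",O)
E
```

```text
[-1.254  0.212  1.219  2.258 -0.375  0.55   1.841] [0.49185549 0.03601775 0.16700013] 39.9
```

The viewer limit is reached, so I check by numbers, using colour-mask rectangles in the scene view as for the mid plate.

```bash
python3 - <<'E'
from h import *
import pickle
D=pickle.load(open("d11.pkl","rb")); o=np.array([.627,.1605,0])
im=D["scene"]["pixels"]; v=cv2.cvtColor(im,cv2.COLOR_RGB2HSV)[:,:,2]
for name,roi in(("scene",[(311,190),(350,200),(322,285),(276,272),(303,200)]),):
    m=np.zeros(v.shape,np.uint8); cv2.fillPoly(m,[np.array(roi)],255)
    for t in(125,135):
        cs,_=cv2.findContours(((v>t)&(m>0)).astype(np.uint8),cv2.RETR_EXTERNAL,cv2.CHAIN_APPROX_NONE)
        for c in sorted(cs,key=cv2.contourArea)[::-1][:4]:
            q=cv2.boxPoints(cv2.minAreaRect(c)); print(t,cv2.contourArea(c),[frame(onz(D["scene"],p,.05),o,.039)[:2].round(4).tolist() for p in q])
# brightness along rack centre line (z .05) in the scene and wrist views
for n in("scene","wrist"):
  for y in(-.015,0,.015):
    P=np.array([[x,y,.05] for x in np.arange(-.13,.13,.005)]);P=R.from_euler('z',.039).apply(P)+o
    uv=cv2.projectPoints(P,np.array(D[n]["rvec"]),np.array(D[n]["tvec"]),np.array(D[n]["camera_matrix"]),None)[0].reshape(-1,2)
    g=cv2.cvtColor(D[n]["pixels"],cv2.COLOR_RGB2GRAY)
    print(n,y,[int(g[int(b),int(a)]) if 0<=b<400 and 0<=a<640 else -1 for a,b in uv])
E
```

```text
125 1018.5 [[0.0925, -0.1149], [-0.1568, -0.0246], [-0.0998, 0.0549], [0.1346, -0.0402]]
125 510.5 [[0.1104, -0.0275], [0.0446, -0.0271], [0.0524, 0.025], [0.1171, 0.0228]]
125 426.0 [[0.0417, -0.0261], [-0.0142, -0.0308], [-0.0116, 0.0252], [0.0436, 0.0282]]
125 0.0 [[0.0229, 0.0494], [0.0229, 0.0494], [0.0229, 0.0494], [0.0229, 0.0494]]
135 922.0 [[0.094, -0.1135], [-0.1563, -0.0254], [-0.1008, 0.0534], [0.1348, -0.0397]]
135 471.5 [[0.1087, -0.026], [0.0451, -0.0248], [0.0534, 0.0251], [0.1158, 0.0222]]
135 389.5 [[0.0412, -0.0245], [-0.0117, -0.0304], [-0.0113, 0.0244], [0.0411, 0.0288]]
scene -0.015 [128, 126, 124, 126, 130, 139, 143, 146, 143, 144, 143, 142, 135, 144, 135, 140, 144, 140, 141, 141, 138, 140, 108, 88, 134, 146, 143, 144, 143, 142, 140, 142, 142, 142, 140, 86, 70, 126, 146, 137, 140, 143, 136, 139, 146, 142, 143, 147, 139, 87, 56, 61]
scene 0 [146, 137, 140, 141, 138, 137, 153, 142, 139, 140, 140, 142, 139, 139, 139, 141, 138, 138, 137, 138, 136, 144, 128, 92, 139, 143, 137, 143, 143, 141, 140, 143, 140, 141, 145, 104, 92, 140, 144, 144, 140, 141, 143, 145, 142, 1
[... 306 characters left out ...]
.015 [62, 131, 133, 137, 122, 110, 187, 180, 178, 178, 178, 179, 180, 180, 180, 175, 175, 178, 182, 184, 62, 7, 7, 6, 3, 4, 6, 7, 4, 4, 5, 8, 69, 166, 184, 185, 185, 186, 186, 179, 176, 177, 175, 175, 174, 176, 181, 106, 61, 52, 81, 154]
wrist 0 [82, 36, 32, 52, 56, 108, 187, 172, 180, 181, 182, 180, 180, 181, 182, 180, 181, 180, 180, 179, 180, 170, 44, 37, 38, 20, 3, 3, 3, 5, 7, 4, 4, 4, 2, 4, 3, 7, 9, 107, 173, 174, 175, 173, 173, 175, 179, 123, 62, 57, 80, 149]
wrist 0.015 [145, 142, 142, 142, 142, 115, 186, 173, 182, 181, 180, 181, 179, 181, 180, 182, 179, 178, 177, 178, 178, 179, 180, 176, 47, 7, 35, 37, 36, 36, 17, 5, 3, 2, 3, 4, 3, 5, 6, 3, 3, 5, 2, 1, 5, 77, 168, 134, 65, 50, 50, 98]
```

```bash
python3 - <<'E'
from h import *
import pickle
D=pickle.load(open("d11.pkl","rb")); o=np.array([.627,.1605,0])
for n in("scene","wrist"):
  for x,z in((-.085,.049),(-.04,.055)):
    P=np.array([[x,y,z] for y in np.arange(-.036,.037,.002)]);P=R.from_euler('z',.039).apply(P)+o
    uv=cv2.projectPoints(P,np.array(D[n]["rvec"]),np.array(D[n]["tvec"]),np.array(D[n]["camera_matrix"]),None)[0].reshape(-1,2)
    S=D[n]["pixels"].astype(int)
    print(n,x,[int(S[int(b),int(a),0]-S[int(b),int(a),2]) for a,b in uv],[int(S[int(b),int(a)].mean()) for a,b in uv])
E
```

```text
scene -0.085 [9, 2, -1, 4, 4, 0, 0, -6, -3, -3, -2, 13, 21, 21, 17, 17, 17, 19, 20, 17, 17, 20, 17, 17, 16, 15, 15, 15, 4, -6, -3, -3, -3, -2, 3, -1, 0] [119, 93, 99, 105, 105, 108, 127, 143, 145, 145, 149, 142, 137, 135, 136, 136, 134, 135, 137, 140, 140, 138, 140, 136, 138, 137, 137, 136, 133, 144, 140, 140, 127, 110, 113, 114, 108]
scene -0.04 [15, 3, 2, 0, -1, -1, -2, -6, -5, -6, 5, 8, 19, 17, 20, 18, 20, 20, 19, 19, 18, 18, 19, 19, 20, 19, 19, 14, 8, 8, -9, -4, 0, 1, 2, 1, -1] [134, 106, 100, 103, 107, 107, 122, 136, 145, 144, 144, 142, 137, 139, 142, 140, 140, 140, 137, 135, 137, 137, 137, 137, 129, 135, 136, 137, 144, 144, 148, 139, 110, 93, 90, 95, 99]
wrist -0.085 [2, 2, 0, 2, 3, 6, -1, -2, -2, 0, 28, 31, 29, 30, 29, 28, 25, 26, 25, 26, 25, 24, 25, 24, 25, 25, 25, 23, 0, -2, -2, 9, 28, 26, 23, 23, 26] [56, 42, 43, 42, 44, 55, 167, 188, 188, 182, 174, 174, 174, 174, 174, 175, 175, 177, 177, 177, 176, 176, 177, 177, 177, 177, 178, 177, 186, 187, 186, 183, 174, 174, 177, 178, 175]
wrist -0.04 [1, 1, 1, 3, 7, 7, 2, -3, -3, 4, 23, 25, 26, 25, 25, 27, 27, 27, 26, 27, 28, 28, 30, 29, 30, 30, 30, 28, 10, -2, -2, 15, 27, 26, 26, 25, 28] [46, 43, 39, 40, 52, 55, 115, 185, 188, 183, 174, 176, 175, 177, 177, 176, 176, 175, 176, 175, 173, 174, 173, 173, 173, 172, 174, 173, 180, 187, 186, 180, 174, 175, 175, 176, 175]
```

```bash
python3 -c "
from rig import hand_in; print(hand_in())"
```

```text
the job is handed in; nothing more can be done
None
```

I drew all three plates out of the magazine in order, laid them in an overlapping row on the rails, and handed the job in at about 40 s of the 72 s. No verdict comes back.

- **Top plate:** I pushed it along the rails until the stop was felt (motion halted, Fx about -7 N). It was then let go flat.
- **Middle and bottom plates:** I lowered each onto the plate before it, then pivoted its near end down until it touched the rails. Vertical force stayed at or below 13 N, and the gripper then opened and backed away.

My last checks, in the rack frame:

| Plate | Centre x | Spacing to plate before | Sideways |
|---|---|---|---|
| Top | about 67 mm, far end at the stop | – | within about 2 mm |
| Middle | about 3.5 mm | about 63 mm | within about 1 mm |
| Bottom | about -57 mm | about 60 mm | within about 1 mm, straight |

- **Disagreement:** the wrist camera put the top plate's near edge about 4 mm nearer the robot than the stop contact implied, so the top-to-middle spacing is 59–63 mm. Either value is inside the 50–70 mm limit.
- **Not seen in a picture:** the viewer limit was reached before the last look, so I checked the bottom plate only by pixel profiles in the scene and wrist images.
- **Slope not measured:** I infer the middle and bottom plates' slope from their laps and the felt contacts.
- **Joint near its limit:** joint 6 ran close to its lower limit of 0.13 rad while placing. One state reading showed 0.127, and I reduced the tilt each time.
- **Bystanders:** I felt no contact with the jar, beaker, bowl or bottle, but I did not re-measure their positions at the end.

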